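# Stand washed floor tiles on edge to dry and run the blower

### The job

Switch the blower off at its isolator. Then stand every tile upright on a thin edge in one row along the middle of the grey drying board, broad faces looking along the row so that the air can pass between them, with at least 30 mm of clear space between tiles. When all stand, switch the blower on again, leaving the tiles standing; do not disturb the bottles or the glove carton.

Things in the scene. Friction and masses are not known exactly. Their poses are not given: they have to be found in the camera images.
- tile1: small square terracotta floor tile, 64 x 64 x 20 mm, about 0.16 kg, pale lozenge on one face; either face may be on either side. Origin at its centre (10 mm above the table when flat, 32 mm above its support when on edge); z is normal to the broad faces, x and y run parallel to the edges. Absent in some runs.
- tile2: small square terracotta floor tile, 64 x 64 x 20 mm, about 0.16 kg, pale lozenge on one face; either face may be on either side. Origin at its centre (10 mm above the table when flat, 32 mm above its support when on edge); z is normal to the broad faces, x and y run parallel to the edges. Absent in some runs.
- tile3: small square terracotta floor tile, 64 x 64 x 20 mm, about 0.16 kg, pale lozenge on one face; either face may be on either side. Origin at its centre (10 mm above the table when flat, 32 mm above its support when on edge); z is normal to the broad faces, x and y run parallel to the edges. Absent in some runs.
- tile4: small square terracotta floor tile, 64 x 64 x 20 mm, about 0.16 kg, pale lozenge on one face; either face may be on either side. Origin at its centre (10 mm above the table when flat, 32 mm above its support when on edge); z is normal to the broad faces, x and y run parallel to the edges. Absent in some runs.
- tile5: small square terracotta floor tile, 64 x 64 x 20 mm, about 0.16 kg, pale lozenge on one face; either face may be on either side. Origin at its centre (10 mm above the table when flat, 32 mm above its support when on edge); z is normal to the broad faces, x and y run parallel to the edges. Absent in some runs.
- dryer: fixed drying station. Origin under the middle of a flat grey felt board, 100 mm (x) by 420 mm (y), top 6 mm above the table; the row of tiles runs along its y axis. A grey blower 420 mm long (y), 90 mm high, stands beyond it from x = 130 to x = 240 mm and blows towards -x across the board
- isolator_box: grey switch box 85 x 85 x 30 mm fixed on top of the blower; origin at the centre of its underside (90 mm above the table), axes parallel to the dryer's
- isolator_grip (a point): point on the vertical turning axis of the black isolator handle, inside its bar. The bar is 66 mm long (37 mm to the white-marked pointer end, 29 mm the other way), 14 mm thick; its top is 12 mm above this point, its foot 20 mm below, the switch box's top 26 mm below. The point's x axis lies along the bar, the pointer end at -x
- isolator (a joint): angle of the isolator handle: 0 = off (pointer towards the board, along -x of the switch box), 1.571 = on (pointer along +y of the switch box, bar parallel to the blower); grows clockwise seen from above; stops at both ends, stays where it is left
- bottle_a: amber glass bottle with stopper, 68 mm diameter, 152 mm high, a bystander; origin at the centre of its underside
- bottle_b: amber glass bottle with stopper, 68 mm diameter, 152 mm high, a bystander; origin at the centre of its underside
- glove_carton: white and green carton of gloves, 220 x 120 x 75 mm, a bystander; origin at the centre of its underside

How it is judged:
On the way, in this order (a step that is already met when the one before it is completed fails the run):
1. the isolator is turned off (value of joint isolator below 0.14 rad), for 0.2 s.
2. with the isolator off, every tile stands on edge in the row on the board (angle between tile1's own z axis and vertical between 1.4 and 1.74 rad and x of tile1 in the frame of dryer between -0.022 and 0.022 m and y of tile1 in the frame of dryer between -0.21 and 0.21 m and z of tile1 in the frame of dryer between 0.033 and 0.043 m and angle between the z axis of each of tile1, tile2, tile3, tile4, tile5 and the y axis of dryer, either way round below 0.27 rad and linear speed of each of tile1, tile2, tile3, tile4, tile5 below 0.03 m/s and angle between tile2's own z axis and vertical between 1.4 and 1.74 rad and x of tile2 in the frame of dryer between -0.022 and 0.022 m and y of tile2 in the frame of dryer between -0.21 and 0.21 m and z of tile2 in the frame of dryer between 0.033 and 0.043 m and angle between tile3's own z axis and vertical between 1.4 and 1.74 rad and x of tile3 in the frame of dryer between -0.022 and 0.022 m and y of tile3 in the frame of dryer between -0.21 and 0.21 m and z of tile3 in the frame of dryer between 0.033 and 0.043 m and angle between tile4's own z axis and vertical between 1.4 and 1.74 rad and x of tile4 in the frame of dryer between -0.022 and 0.022 m and y of tile4 in the frame of dryer between -0.21 and 0.21 m and z of tile4 in the frame of dryer between 0.033 and 0.043 m and angle between tile5's own z axis and vertical between 1.4 and 1.74 rad and x of tile5 in the frame of dryer between -0.022 and 0.022 m and y of tile5 in the frame of dryer between -0.21 and 0.21 m and z of tile5 in the frame of dryer between 0.033 and 0.043 m and horizontal distance between each of tile2, tile3, tile4, tile5 and tile1 above 0.045 m and horizontal distance between each of tile3, tile4, tile5 and tile2 above 0.045 m and horizontal distance between each of tile4, tile5 and tile3 above 0.045 m and horizontal distance between tile5 and tile4 above 0.045 m and value of joint isolator below 0.14 rad), for 0.3 s.
3. the isolator is turned on (value of joint isolator above 1.43 rad), for 0.2 s.
At the end, for the whole second after the job is handed in: Every tile stands on edge on the board (within 10 degrees), its centre within 22 mm of the board's long centre line, broad faces square to the row within 15 degrees, tile centres at least 45 mm apart, at rest; the isolator is on (above 1.43 rad); bystanders within 30 mm (angle between tile1's own z axis and vertical between 1.4 and 1.74 rad and x of tile1 in the frame of dryer between -0.022 and 0.022 m and y of tile1 in the frame of dryer between -0.21 and 0.21 m and z of tile1 in the frame of dryer between 0.033 and 0.043 m and angle between the z axis of each of tile1, tile2, tile3, tile4, tile5 and the y axis of dryer, either way round below 0.27 rad and linear speed of each of tile1, tile2, tile3, tile4, tile5 below 0.03 m/s and angle between tile2's own z axis and vertical between 1.4 and 1.74 rad and x of tile2 in the frame of dryer between -0.022 and 0.022 m and y of tile2 in the frame of dryer between -0.21 and 0.21 m and z of tile2 in the frame of dryer between 0.033 and 0.043 m and angle between tile3's own z axis and vertical between 1.4 and 1.74 rad and x of tile3 in the frame of dryer between -0.022 and 0.022 m and y of tile3 in the frame of dryer between -0.21 and 0.21 m and z of tile3 in the frame of dryer between 0.033 and 0.043 m and angle between tile4's own z axis and vertical between 1.4 and 1.74 rad and x of tile4 in the frame of dryer between -0.022 and 0.022 m and y of tile4 in the frame of dryer between -0.21 and 0.21 m and z of tile4 in the frame of dryer between 0.033 and 0.043 m and angle between tile5's own z axis and vertical between 1.4 and 1.74 rad and x of tile5 in the frame of dryer between -0.022 and 0.022 m and y of tile5 in the frame of dryer between -0.21 and 0.21 m and z of tile5 in the frame of dryer between 0.033 and 0.043 m and horizontal distance between each of tile2, tile3, tile4, tile5 and tile1 above 0.045 m and horizontal distance between each of tile3, tile4, tile5 and tile2 above 0.045 m and horizontal distance between each of tile4, tile5 and tile3 above 0.045 m and horizontal distance between tile5 and tile4 above 0.045 m and value of joint isolator above 1.43 rad); the robot touches nothing.
It fails at once if bottle_a is pushed more than 30 mm or tipped (distance of bottle_a from where it was at the start of the episode above 0.03 m or angle between bottle_a's own z axis and vertical above 0.3 rad).
It fails at once if bottle_b is pushed more than 30 mm or tipped (distance of bottle_b from where it was at the start of the episode above 0.03 m or angle between bottle_b's own z axis and vertical above 0.3 rad).
It fails at once if glove_carton is pushed more than 30 mm or tipped (distance of glove_carton from where it was at the start of the episode above 0.03 m or angle between glove_carton's own z axis and vertical above 0.3 rad).
Of tile1, tile2, tile3, tile4, tile5 only 4 to 5 are there at a start; the rules pass over those that are not, and their reading is None.
At some moment in a run one of tile1, tile2, tile3, tile4, tile5 may be knocked a few centimetres aside while the robot is not near it.
Once in a run the grip may slacken for a moment while it holds something.
It also fails if it takes over 210 s, if anything falls off the work surface, if the arm or the gripper's body presses on something with over 40 N, if the wrist force passes 120 N, or if a joint passes its speed limit or range.

### The arm

A 6-joint arm with a two-finger parallel gripper is mounted at the origin on the work surface. World frame = base frame: x ahead of the robot, y to its left, z up, the work surface at z = 0. Lengths are in m, angles in rad, forces in N, time in s.
With the tool pointing down it reaches from about 0.325 to 0.85 m from the base axis. Payload 4.4 kg.
Tool frame: the origin (TCP) lies at the very end of the fingers, on their centre line; the grasp point (between the pads) lies 19 mm behind it; z points along the fingers, y is the line along which they close (so a half turn about z gives the same grasp; the last joint's range is limited). The gripper opens to 94 mm and grips with 3 to 60 N. Pads are 16 mm wide; open, the fingers measure 119 mm over their backs; the gripper's body (75 mm by 177 mm) begins 78 mm behind the grasp point.
Start: joints at [1.115, 0.207, 1.542, -0, 1.393, -0.15], TCP at [0.173, 0.548, 0.205] pointing down, gripper open.
Joint ranges: [-2.73, 2.73], [-0.86, 2.22], [0.23, 2.46], [-1.11, 4.25], [0.08, 2.63], [-2.82, 2.82]. Speed limits (rad/s): [2.79, 2.79, 3.14, 3.14, 3.14, 3.14].

### API

Orientations are given as a unit quaternion [x, y, z, w].
In Python, from workcell import arm gives the robot as it stands. The module is installed in compiled form; this text tells all that it offers.
- The arm moves only by the shell command python3 -m jog 'ROWS' [FORCE]. ROWS is JSON, a list of rows, each an object of numbers: "gripper": the opening, from 0 (shut) to 1 (fully open); "tx", "ty", "tz": the shift along the world's x, y, z in units of 25 cm (1.0 is 25 cm); "turn": the turn about the world's z in units of 45 degrees (1.0 is 45 degrees). In form: [{"gripper": .., "tx": .., "ty": .., "tz": .., "turn": ..}, ...]. A call has 1 to 8 rows; each row is the pose to reach, as a shift and turn from the pose commanded when the call began; what a row does not reach only later rows make up. A row lasts 1/8 s, in which the tool goes at most 62.5 mm and 10.7 degrees, less where a joint would pass 70% of its speed; a pose out of reach is approached as far as the arm can. A call with a number of a shift or a turn outside -1 to 1 is refused whole. A call with a gripper value outside its range is refused whole. The fingers move at their own pace and stop on an object; FORCE is the grip in N (left out, the last holds). Time passes only in rows, so rows that repeat a pose let the fingers close. It gives the time, the measured TCP pose, the force, the opening and the grip force at its end, in the units of the state.
- arm.get_state(): the state, without advancing time (a new reading comes with each control period).
- arm.read_camera(name): name is "scene" or "top" or "wrist"; returns the picture (420x560x3 uint8, red, green, blue); there is no depth.
- arm.camera_info(name): a dict with "K" (3x3 intrinsics, pixels), "R" (3x3) and "t" (3): a world point X has camera coordinates R X + t; the wrist camera has in their place "T_tool_cam" (4x4, takes a point from camera to tool coordinates, whose origin is the TCP and whose axes are the flange's). Camera axes: x right, y down, z forward; pixel columns grow to the right and rows downward; lengths in m; the calibration is good to about 2 mm. A picture is of the moment at which its call begins: read the wrist's pose just before it. camera_info takes no time and is no camera call.
- arm.sign_off(): hands the job in; it is judged then, once.
The state is a dict: "t": time; "joints": joint angles; "joint_velocities": joint speeds; "tau": joint torques, N m; "tcp_pos": TCP position; "tcp_rot": TCP orientation; "contact_force": force on the tool from outside, world axes, zero at the start; "wrist_torque": the same for the moment, N m; "opening": finger opening in m; "finger_force": force on a finger pad.
Only numpy, scipy, OpenCV 4.12 (cv2) and the standard library are available. Lean on these libraries where they do the work, as an engineer would, in place of code of your own. Each camera call takes 0.05 s, during which the arm holds its last target. There are 200 camera calls.

## Working session

There is one attempt and no reset: what is moved stays moved. The work goes in short steps, Python scripts to look and compute and a shell command to move; the robot and the scene stay as the last step left them, time stands still between calls to the robot, and variables do not carry over. Pictures are saved under pics/ and viewed, at most 14 in all, crops included, and the job is handed in when it is done.

```bash
mkdir -p pics; python3 - <<'E'
from workcell import arm
import cv2
for n in ("scene","top"):
    im=arm.read_camera(n); cv2.imwrite(f"pics/{n}0.png",im[:,:,::-1])
    i=arm.camera_info(n); print(n,i["K"],i["R"],i["t"])
i=arm.camera_info("wrist");print(i)
print(arm.get_state())
E
```

```text
scene [[378.96133071   0.         275.42099326]
 [  0.         378.96133071 213.28511932]
 [  0.           0.           1.        ]] [[-0.14166506  0.98984279  0.01192706]
 [ 0.68239015  0.10637706 -0.72320648]
 [-0.71712949 -0.09431418 -0.69052888]] [ 0.10239049 -0.33446013  1.91159785]
top [[399.68775331   0.         276.63796816]
 [  0.         399.68775331 209.1992062 ]
 [  0.           0.           1.        ]] [[-1.34533323e-03 -9.99981101e-01  5.99901184e-03]
 [-9.77328853e-01  4.46812193e-05 -2.11726971e-01]
 [ 2.11722701e-01 -6.14785069e-03 -9.77310443e-01]] [0.00867767 0.608956   1.21205874]
{'K': array([[336.86732165,   0.        , 274.47236721],
       [  0.        , 336.86732165, 206.53653337],
       [  0.        ,   0.        ,   1.        ]]), 'T_tool_cam': array([[ 1.26849863e-04, -9.59263895e-01, -2.82511530e-01,
         8.27880798e-02],
       [ 9.99999983e-01,  8.33397248e-05,  1.66028876e-04,
        -5.85067976e-05],
       [-1.35721073e-04, -2.82511546e-01,  9.59263889e-01,
        -1.78822864e-01],
       [ 0.00000000e+00,  0.00000000e+00,  0.00000000e+00,
         1.00000000e+00]])}
{'t': 0.1, 'joints': array([ 1.11550791e+00,  2.07357421e-01,  1.54278916e+00,  2.82871188e-05,
        1.39353047e+00, -1.50529047e-01]), 'joint_velocities': array([-0.00185004, -0.00087129, -0.00202903, -0.00139521,  0.00108491,
        0.00123342]), 'tau': array([-2.45112224e-04, -3.71863282e+01, -2.82291251e+01,  6.98998407e-02,
        3.11575248e-02, -4.60056049e-05]), 'tcp_pos': array([0.17222859, 0.54783308, 0.2044045 ]), 'tcp_rot': array([ 1.51793066e-01,  9.88411746e-01, -9.90599118e-04, -3.24171420e-04]), 'contact_force': array([ 0.37718598,  0.2888992 , -0.52726711]), 'wrist_torque': array([ 0.00121869, -0.00738942,  0.0004266 ]), 'finger_force': 0.0, 'opening': 0.09408444494095347}
```

View pics/scene0.png

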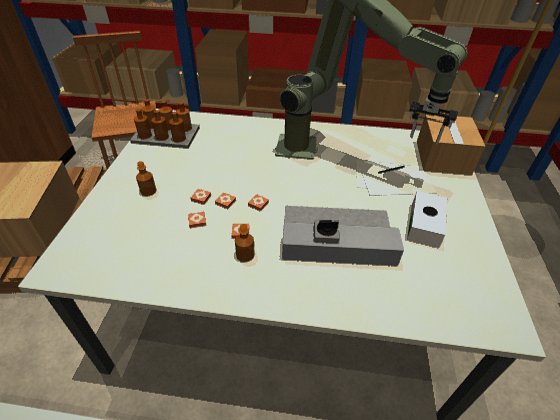

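View pics/top0.png

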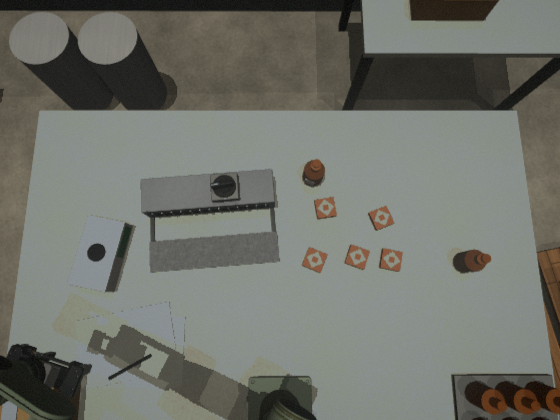

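```bash
cat > h.py <<'E'
from workcell import arm
import cv2, numpy as np
from scipy.spatial.transform import Rotation as Rot
def cam(n):
    i=arm.camera_info(n)
    if n!="wrist": return i["K"],i["R"],i["t"]
    s=arm.get_state(); T=np.eye(4); T[:3,:3]=Rot.from_quat(s["tcp_rot"]).as_matrix(); T[:3,3]=s["tcp_pos"]
    M=np.linalg.inv(T@i["T_tool_cam"]); return i["K"],M[:3,:3],M[:3,3]
def grab(n,save=None):
    c=cam(n); im=arm.read_camera(n)
    if save: cv2.imwrite(f"pics/{save}.png",im[:,:,::-1])
    return im,c
def ray(c,px):
    K,R,t=c; px=np.atleast_2d(px).astype(float); d=np.linalg.solve(K,np.c_[px,np.ones(len(px))].T).T@R
    return -R.T@t,d
def onz(c,px,z):
    o,d=ray(c,px); return o+d*((z-o[2])/d[:,2])[:,None]
def proj(c,X):
    K,R,t=c; q=(np.atleast_2d(X)@R.T+t)@K.T; return q[:,:2]/q[:,2:]
def tri(c1,p1,c2,p2):
    o1,d1=ray(c1,p1);o2,d2=ray(c2,p2);d1=d1[0];d2=d2[0]
    s=np.linalg.lstsq(np.c_[d1,-d2],o2-o1,rcond=None)[0]
    a=o1+s[0]*d1;b=o2+s[1]*d2;return (a+b)/2,np.linalg.norm(a-b)
def tilemask(im):
    # terracotta + pale lozenge closed
    h=cv2.cvtColor(im,cv2.COLOR_RGB2HSV)
    m=cv2.inRange(h,(3,95,120),(18,255,255))
    return cv2.morphologyEx(m,cv2.MORPH_CLOSE,np.ones((7,7)))
def blobs(m,amin,amax):
    cs,_=cv2.findContours(m,cv2.RETR_EXTERNAL,cv2.CHAIN_APPROX_NONE)
    return [cv2.minAreaRect(c)+(cv2.contourArea(c),) for c in cs if amin<cv2.contourArea(c)<amax]
E
python3 - <<'E'
from h import *
np.set_printoptions(precision=4,suppress=True)
T,ct=grab("top");S,cs=grab("scene")
bt=blobs(tilemask(T),150,900)
bs=blobs(tilemask(S),60,600)
for b in bt:
    bx=cv2.boxPoints(b[:3]); X=onz(ct,bx,.02); p=onz(ct,b[0],.02)[0]
    e=X[1]-X[0]; print("top",np.round(b[0],1),b[4],p[:2],"sides",np.linalg.norm(X[1]-X[0]),np.linalg.norm(X[2]-X[1]),"ang",np.degrees(np.arctan2(e[1],e[0]))%90)
    q=[(tri(ct,b[0],cs,k[0])) for k in bs]
    print("   tri",[x[0] for x in q if x[1]<.008 and abs(x[0][2])<.08])
for b in bs: print("scene",np.round(b[0],1),b[4],onz(cs,b[0],.02)[0][:2])
cv2.imwrite("pics/crops.png",np.hstack([cv2.resize(T[150:290,130:300],None,fx=3,fy=3,interpolation=2)])[:,:,::-1])
E
```

```text
Traceback (most recent call last):
IndexError: tuple index out of range
```

```bash
python3 - <<'E'
from h import *
np.set_printoptions(precision=4,suppress=True)
T,ct=grab("top");S,cs=grab("scene")
bt=blobs(tilemask(T),150,900)
bs=blobs(tilemask(S),60,600)
for b in bt:
    bx=cv2.boxPoints(b[:3]); X=onz(ct,bx,.02); p=onz(ct,b[0],.02)[0]
    e=X[1]-X[0]; print("top",np.round(b[0],1),b[3],p[:2],"sides",np.linalg.norm(X[1]-X[0]),np.linalg.norm(X[2]-X[1]),"ang",np.degrees(np.arctan2(e[1],e[0]))%90)
    q=[(tri(ct,b[0],cs,k[0])) for k in bs]
    print("   tri",[x[0] for x in q if x[1]<.008 and abs(x[0][2])<.08])
for b in bs: print("scene",np.round(b[0],1),b[3],onz(cs,b[0],.02)[0][:2])
cv2.imwrite("pics/crops.png",np.hstack([cv2.resize(T[150:290,130:300],None,fx=3,fy=3,interpolation=2)])[:,:,::-1])
E
```

```text
top [390.9 259.4] 337.0 [ 0.4529 -0.3609] sides 0.06270889843117286 0.06425348046709996 ang 75.54802521200278
   tri [array([ 0.4529, -0.3605,  0.0193])]
top [314.3 259.5] 341.0 [ 0.4527 -0.1133] sides 0.06263491168758233 0.0627373879725734 ang 67.3324828727985
   tri [array([ 0.4527, -0.1136,  0.0206])]
top [357.3 256.6] 331.0 [ 0.462  -0.2525] sides 0.063163086074994 0.06189330801815252 ang 69.5273374011267
   tri [array([ 0.4619, -0.2527,  0.021 ])]
top [381.4 217.3] 308.5 [ 0.5912 -0.3378] sides 0.06151835278301042 0.06325814188102878 ang 23.899202251989124
   tri [array([ 0.5922, -0.338 ,  0.0139])]
top [325.2 207.2] 305.5 [ 0.6254 -0.1531] sides 0.06211736262571212 0.06236704377729061 ang 10.549452803517795
   tri []
scene [ 18.1 268.7] 569.5 [ 0.9286 -0.8722]
scene [241.6 234.2] 330.5 [ 0.6499 -0.1411]
scene [196.5 219.3] 165.5 [ 0.5982 -0.3338]
scene [257.6 200.7] 132.0 [ 0.452  -0.1141]
scene [224.6 198.7] 137.5 [ 0.4608 -0.2535]
scene [200.5 195. ] 142.0 [ 0.4538 -0.3596]
scene [140.4 171.9] 165.5 [ 0.3416 -0.6724]
scene [468.6 131.9] 510.5 [-0.2562  0.8886]
scene [438.9 128.7] 460.5 [-0.2635  0.7377]
```

View pics/crops.png

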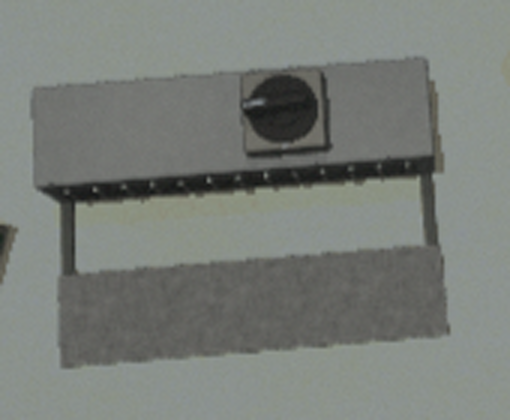

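```bash
python3 - <<'E'
from h import *
np.set_printoptions(precision=4,suppress=True)
ct=cam("top");cs=cam("scene")
c=lambda a:np.array(a)/3+[130,150]-1/3
b=onz(ct,c([(59,275),(442,247),(448,333),(62,367)]),.006);print(b)
print("centre",b.mean(0),[np.linalg.norm(b[i]-b[(i+1)%4]) for i in range(4)])
e=(b[0]+b[3]-b[1]-b[2])/2;print("row dir deg (from +y, ccw)",np.degrees(np.arctan2(-e[0],e[1])))
x=onz(ct,c([(242,74),(322,69),(327,148),(247,155)]),.12);print(x,x.mean(0),[np.linalg.norm(x[i]-x[(i+1)%4]) for i in range(4)])
bl=onz(ct,c([(33,88),(426,58),(433,158),(37,186)]),.09);print("blower",bl,bl.mean(0))
E
```

```text
[[0.5138 0.426  0.006 ]
 [0.5446 0.0068 0.006 ]
 [0.4503 0.0004 0.006 ]
 [0.4142 0.4162 0.006 ]]
centre [0.4807 0.2124 0.006 ] [np.float64(0.42037918466983737), np.float64(0.09456585583203592), np.float64(0.4173834744617063), np.float64(0.10012803491672302)]
row dir deg (from +y, ccw) 4.580989858935963
[[0.7081 0.2147 0.12  ]
 [0.7135 0.1319 0.12  ]
 [0.6291 0.1251 0.12  ]
 [0.6218 0.2067 0.12  ]] [0.6681 0.1696 0.12  ] [np.float64(0.08298001757838351), np.float64(0.08466911615819928), np.float64(0.08188843129998402), np.float64(0.08668070354853596)]
blower [[0.7018 0.4403 0.09  ]
 [0.7353 0.0241 0.09  ]
 [0.6257 0.0167 0.09  ]
 [0.5957 0.4287 0.09  ]] [0.6646 0.2275 0.09  ]
```

```bash
python3 -m jog '[{"gripper":1,"tx":0.2,"ty":-0.15,"tz":0.1,"turn":-0.2},{"gripper":1,"tx":0.4,"ty":-0.3,"tz":0.2,"turn":-0.4},{"gripper":1,"tx":0.6,"ty":-0.45,"tz":0.3,"turn":-0.6},{"gripper":1,"tx":0.8,"ty":-0.6,"tz":0.36,"turn":-0.8},{"gripper":1,"tx":1,"ty":-0.76,"tz":0.36,"turn":-1},{"gripper":1,"tx":1,"ty":-0.76,"tz":0.36,"turn":-1}]' && python3 -m jog '[{"tx":0.2,"ty":-0.15,"turn":-0.2},{"tx":0.4,"ty":-0.3,"turn":-0.4},{"tx":0.6,"ty":-0.45,"turn":-0.5},{"tx":0.7,"ty":-0.65,"turn":-0.5},{"tx":0.7,"ty":-0.75,"turn":-0.51},{"tx":0.7,"ty":-0.75,"turn":-0.51}]' && python3 - <<'E'
from h import *
im,c=grab("wrist","w1"); print(arm.get_state()["tcp_pos"],proj(c,[[.668,.1696,.158]]))
E
```

```text
t: 1.05
tcp_pos: [0.4251, 0.3563, 0.2958]
tcp_rot: [0.52, 0.854, 0.0, 0.0]
contact_force: [-0.1, -0.2, -0.9]
opening: 0.0936
finger_force: 0.0schema error: expected keys gripper, tx, ty, tz, turn
```

```bash
python3 -m jog '[{"gripper":1,"tx":0.2,"ty":-0.15,"tz":0,"turn":-0.2},{"gripper":1,"tx":0.4,"ty":-0.3,"tz":0,"turn":-0.4},{"gripper":1,"tx":0.6,"ty":-0.45,"tz":0,"turn":-0.5},{"gripper":1,"tx":0.7,"ty":-0.65,"tz":0,"turn":-0.5},{"gripper":1,"tx":0.7,"ty":-0.75,"tz":0,"turn":-0.5},{"gripper":1,"tx":0.7,"ty":-0.75,"tz":0,"turn":-0.5}]' && python3 - <<'E'
from h import *
im,c=grab("wrist","w1"); print(arm.get_state()["tcp_pos"],proj(c,[[.668,.1696,.158]]))
E
```

```text
t: 1.8
tcp_pos: [0.5974, 0.1703, 0.2948]
tcp_rot: [0.676, 0.737, -0.0, -0.001]
contact_force: [0.5, -0.1, 0.6]
opening: 0.0941
finger_force: 0.0
[0.59713938 0.17164853 0.29505492] [[347.05931097 203.26002504]]
```

View pics/w1.png

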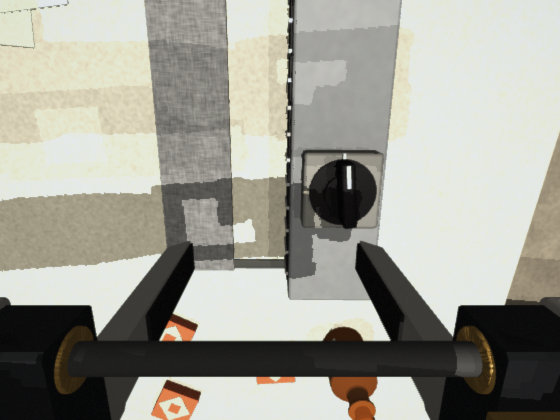

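```bash
python3 - <<'E'
from h import *
c=cam("wrist");ct=cam("top")
print(onz(c,[(348,199)],.158),tri(c,(343,191),ct,(224.3,185.7)),tri(c,(342,189),ct,(130+284.5/3,150+111.5/3)))
print(onz(c,[(349,165),(347,228)],.158),arm.get_state()["tcp_pos"])
E
```

```text
[[0.66816777 0.1753571  0.158     ]] (array([0.67389493, 0.17178606, 0.10920078]), np.float64(0.0010874654097147321)) (array([0.67394952, 0.17146368, 0.09665946]), np.float64(0.0015284895097406306))
[[0.6641452  0.20832975 0.158     ]
 [0.67164465 0.145649   0.158     ]] [0.59713938 0.17164853 0.29505492]
```

```bash
python3 -m jog '[{"gripper":1,"tx":0.2,"ty":0,"tz":-0.1,"turn":0},{"gripper":0.6,"tx":0.284,"ty":0.005,"tz":-0.3,"turn":0},{"gripper":0.6,"tx":0.284,"ty":0.005,"tz":-0.5,"turn":0},{"gripper":0.5,"tx":0.284,"ty":0.005,"tz":-0.65,"turn":0},{"gripper":0.3,"tx":0.284,"ty":0.005,"tz":-0.65,"turn":0},{"gripper":0,"tx":0.284,"ty":0.005,"tz":-0.65,"turn":0},{"gripper":0,"tx":0.284,"ty":0.005,"tz":-0.65,"turn":0},{"gripper":0,"tx":0.284,"ty":0.005,"tz":-0.65,"turn":0}]' 15
```

```text
t: 2.85
tcp_pos: [0.6699, 0.1726, 0.1354]
tcp_rot: [0.675, 0.738, 0.002, 0.001]
contact_force: [-0.8, 0.2, -0.2]
opening: 0.0274
finger_force: 0.0
```

```bash
python3 -m jog '[{"gripper":0,"tx":0,"ty":0,"tz":0,"turn":0},{"gripper":0,"tx":0,"ty":0,"tz":0,"turn":0},{"gripper":0,"tx":0,"ty":0,"tz":0,"turn":0},{"gripper":0,"tx":0,"ty":0,"tz":0,"turn":0}]' 15; python3 -m jog '[{"gripper":0,"tx":0,"ty":0,"tz":0,"turn":0.2},{"gripper":0,"tx":0,"ty":0,"tz":0,"turn":0.4},{"gripper":0,"tx":0,"ty":0,"tz":0,"turn":0.6},{"gripper":0,"tx":0,"ty":0,"tz":0,"turn":0.8},{"gripper":0,"tx":0,"ty":0,"tz":0,"turn":1},{"gripper":0,"tx":0,"ty":0,"tz":0,"turn":1}]' 25
```

```text
t: 3.35
tcp_pos: [0.67, 0.1723, 0.1341]
tcp_rot: [0.675, 0.737, 0.001, 0.001]
contact_force: [4.1, 0.2, 2.8]
opening: 0.0147
finger_force: 14.5
t: 4.1
tcp_pos: [0.67, 0.1718, 0.1341]
tcp_rot: [0.343, 0.939, 0.0, 0.002]
contact_force: [4.4, -0.5, 3.6]
opening: 0.0143
finger_force: 24.9
```

```bash
python3 -m jog '[{"gripper":0,"tx":0,"ty":0,"tz":0,"turn":0.2},{"gripper":0,"tx":0,"ty":0,"tz":0,"turn":0.4},{"gripper":0,"tx":0,"ty":0,"tz":0,"turn":0.6},{"gripper":0,"tx":0,"ty":0,"tz":0,"turn":0.8},{"gripper":0,"tx":0,"ty":0,"tz":0,"turn":1},{"gripper":0,"tx":0,"ty":0,"tz":0,"turn":1}]' 25; python3 -m jog '[{"gripper":0,"tx":0,"ty":0,"tz":0,"turn":0.04},{"gripper":0,"tx":0,"ty":0,"tz":0,"turn":0.04},{"gripper":0.6,"tx":0,"ty":0,"tz":0,"turn":0.04},{"gripper":0.6,"tx":0,"ty":0,"tz":0,"turn":0.04},{"gripper":0.6,"tx":0,"ty":0,"tz":0.25,"turn":0.04},{"gripper":1,"tx":0,"ty":0,"tz":0.5,"turn":0.04},{"gripper":1,"tx":-0.2,"ty":-0.2,"tz":0.65,"turn":0.04},{"gripper":1,"tx":-0.3,"ty":-0.3,"tz":0.65,"turn":0.04}]' 25; python3 - <<'E'
from h import *
im,c=grab("top")
print(arm.get_state()["joints"])
cv2.imwrite("pics/t2.png",cv2.resize(im[140:300,130:410],None,fx=2.8,fy=2.8,interpolation=2)[:,:,::-1])
for b in blobs(tilemask(im),150,900): print(onz(c,b[0],.02)[0][:2],b[3])
E
```

```text
t: 4.85
tcp_pos: [0.6699, 0.1717, 0.1341]
tcp_rot: [-0.041, 0.999, -0.0, 0.002]
contact_force: [5.0, -0.9, 5.0]
opening: 0.0136
finger_force: 25.0
t: 5.85
tcp_pos: [0.5929, 0.0971, 0.2975]
tcp_rot: [-0.06, 0.998, -0.0, 0.001]
contact_force: [0.0, -0.2, 1.7]
opening: 0.0705
finger_force: 0.0
[ 0.01383186  0.20032457  1.36234724 -0.00344366  1.58344619 -1.67355286]
[ 0.20114555 -0.8519569 ] 264.5
[ 0.45695764 -0.87880042] 187.0
[ 0.45285868 -0.36116178] 340.0
[ 0.45269609 -0.11325721] 344.0
[ 0.46213578 -0.25206708] 340.0
[ 0.59097923 -0.33721348] 317.0
[ 0.62515153 -0.15291719] 308.0
```

View pics/t2.png

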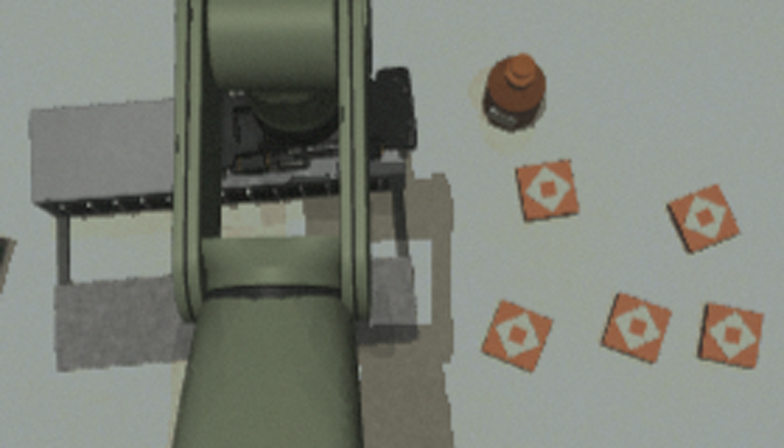

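```bash
python3 -m jog '[{"gripper":1,"tx":-0.1,"ty":-0.2,"tz":0,"turn":-0.23},{"gripper":1,"tx":-0.2,"ty":-0.4,"tz":0,"turn":-0.46},{"gripper":1,"tx":-0.35,"ty":-0.6,"tz":0,"turn":-0.7},{"gripper":1,"tx":-0.53,"ty":-0.77,"tz":0,"turn":-0.93},{"gripper":1,"tx":-0.53,"ty":-0.77,"tz":0,"turn":-1}]' >/dev/null; python3 -m jog '[{"gripper":1,"tx":0,"ty":0,"tz":0,"turn":-0.23},{"gripper":1,"tx":0,"ty":0,"tz":0,"turn":-0.46},{"gripper":1,"tx":0,"ty":0,"tz":0,"turn":-0.7},{"gripper":1,"tx":0,"ty":0,"tz":0,"turn":-0.93},{"gripper":1,"tx":0,"ty":0,"tz":0,"turn":-1},{"gripper":1,"tx":0,"ty":0,"tz":0,"turn":-1}]'>/dev/null;  python3 -m jog '[{"gripper":1,"tx":0,"ty":0,"tz":0,"turn":-0.23},{"gripper":1,"tx":0,"ty":0,"tz":0,"turn":-0.46},{"gripper":1,"tx":0,"ty":0,"tz":0,"turn":-0.66},{"gripper":1,"tx":0,"ty":0,"tz":0,"turn":-0.66}]'; python3 - <<'E'
from h import *
im,c=grab("wrist","w2");t,ct=grab("top")
cv2.imwrite("pics/t3.png",cv2.resize(t[160:210,190:260],None,fx=8,fy=8,interpolation=2)[:,:,::-1])
print(arm.get_state()["tcp_pos"],onz(cam("top"),[(314,185)],0),onz(cam("scene"),[(246,257)],0))
for b in blobs(tilemask(im),1000,20000):
    X=onz(c,cv2.boxPoints(b[:3]),.02);e=X[1]-X[0];print(np.round(b[0]),onz(c,b[0],.02)[0][:2],b[3],np.degrees(np.arctan2(e[1],e[0]))%90,np.linalg.norm(e))
E
```

```text
t: 7.78
tcp_pos: [0.4606, -0.0948, 0.2948]
tcp_rot: [0.833, 0.554, -0.0, -0.001]
contact_force: [0.2, -0.4, 0.8]
opening: 0.0939
finger_force: 0.0
[ 0.46076472 -0.09498675  0.29502904] [[ 0.70748836 -0.11964825  0.        ]] [[ 0.74163589 -0.10630271  0.        ]]
[335. 326.] [ 0.45249106 -0.35893404] 1122.0 77.70606602736845 0.06287112728840749
[316. 266.] [ 0.46124971 -0.2507094 ] 1543.5 67.3358026807418 0.061086113776006215
[275. 184.] [ 0.45313019 -0.11270301] 1970.5 67.30544076795402 0.06215339771887188
[403. 163.] [ 0.62477687 -0.15179556] 2093.0 7.762990489047804 0.06390690802005221
[542.  96.] [ 0.81252871 -0.1382078 ] 1044.0 79.1300591588584 0.05842534474323893
```

View pics/w2.png

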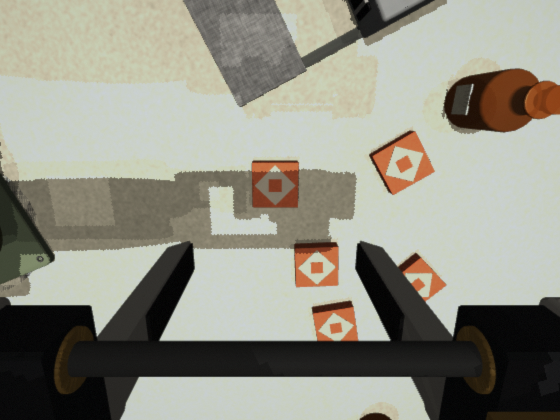

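View pics/t3.png

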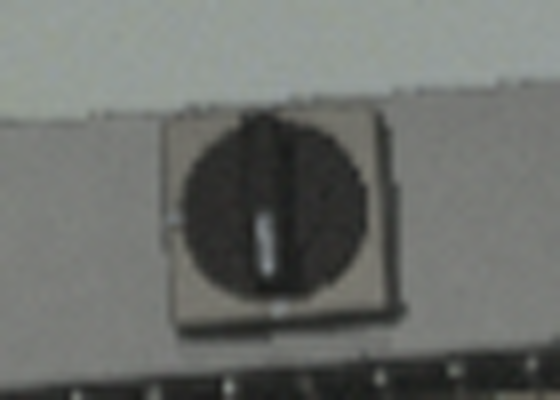

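```bash
python3 -m jog '[{"gripper":1,"tx":0,"ty":0,"tz":-0.25,"turn":0},{"gripper":1,"tx":0,"ty":0,"tz":-0.5,"turn":0},{"gripper":1,"tx":0,"ty":0,"tz":-0.75,"turn":0},{"gripper":1,"tx":0,"ty":0,"tz":-0.95,"turn":0},{"gripper":1,"tx":0,"ty":0,"tz":-1,"turn":0},{"gripper":1,"tx":0,"ty":0,"tz":-1,"turn":0}]' 5; python3 -m jog '[{"gripper":1,"tx":0,"ty":0,"tz":-0.09,"turn":0},{"gripper":1,"tx":0,"ty":0,"tz":-0.165,"turn":0},{"gripper":0.5,"tx":0,"ty":0,"tz":-0.165,"turn":0},{"gripper":0.5,"tx":0,"ty":0,"tz":-0.165,"turn":0},{"gripper":0.5,"tx":0,"ty":0,"tz":-0.165,"turn":0},{"gripper":0.5,"tx":0,"ty":0,"tz":-0.165,"turn":0}]' 5
```

```text
t: 8.62
tcp_pos: [0.4613, -0.0953, 0.0457]
tcp_rot: [0.833, 0.553, -0.0, -0.0]
contact_force: [1.1, -0.4, 0.3]
opening: 0.0939
finger_force: 0.0
t: 9.38
tcp_pos: [0.4618, -0.0954, 0.0054]
tcp_rot: [0.833, 0.553, 0.0, 0.001]
contact_force: [-1.3, 0.9, 7.6]
opening: 0.0642
finger_force: 5.0
```

```bash
python3 -m jog '[{"gripper":0.5,"tx":0,"ty":0,"tz":0.1,"turn":0},{"gripper":0.5,"tx":0,"ty":0,"tz":0.25,"turn":0},{"gripper":0.5,"tx":0,"ty":0,"tz":0.45,"turn":0},{"gripper":0.5,"tx":0,"ty":0,"tz":0.6,"turn":0},{"gripper":0.5,"tx":0,"ty":0,"tz":0.6,"turn":0}]' 5;  python3 - <<'E'
from h import *
im,c=grab("wrist");s,_=grab("scene")
cv2.imwrite("pics/v4.png",np.vstack([im[120:420,:],cv2.resize(s[150:250,220:400],(560,300))])[:,:,::-1])
E
```

```text
t: 10.0
tcp_pos: [0.4638, -0.0963, 0.1576]
tcp_rot: [0.833, 0.553, 0.002, 0.003]
contact_force: [-0.1, 0.2, -1.6]
opening: 0.0639
finger_force: 5.0
```

View pics/v4.png

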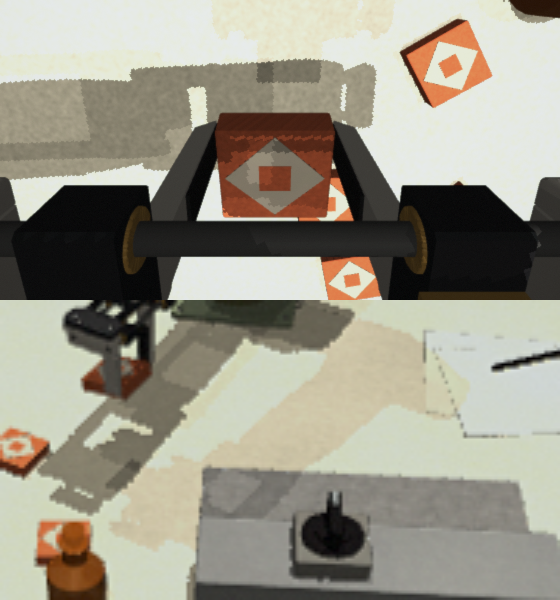

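```bash
cat >> h.py <<'E'
def held():
    im,c=grab("wrist"); h=cv2.cvtColor(im,cv2.COLOR_RGB2HSV)
    m=cv2.inRange(h,(2,90,40),(18,255,255)); m=cv2.morphologyEx(m,cv2.MORPH_CLOSE,np.ones((15,15)))
    n,l,st,ce=cv2.connectedComponentsWithStats(m); k=1+np.argmax(st[1:,4]); return st[k].tolist(),np.round(ce[k]).tolist()
E
python3 -c "from h import *;print(held())"
python3 -m jog '[{"gripper":0.5,"tx":0,"ty":0,"tz":-0.15,"turn":0},{"gripper":0.5,"tx":0,"ty":0,"tz":-0.28,"turn":0},{"gripper":0.5,"tx":0,"ty":0,"tz":-0.28,"turn":0},{"gripper":0.5,"tx":0,"ty":0,"tz":-0.28,"turn":0}]' 3;  python3 -c "from h import *;print(held())"
python3 -m jog '[{"gripper":0.5,"tx":0,"ty":0,"tz":0.1,"turn":0},{"gripper":0.5,"tx":0,"ty":0,"tz":0,"turn":0},{"gripper":0.5,"tx":0,"ty":0,"tz":0.1,"turn":0},{"gripper":0.5,"tx":0,"ty":0,"tz":0.1,"turn":0}]' 3;  python3 - <<'E'
from h import *
print(held())
im,c=grab("wrist");s,_=grab("scene")
cv2.imwrite("pics/v5.png",np.vstack([im[120:420,:],cv2.resize(s[150:250,220:400],(560,300))])[:,:,::-1])
E
```

```text
([215, 233, 139, 109, 10041], [279.0, 283.0])
t: 10.65
tcp_pos: [0.4609, -0.0952, 0.0839]
tcp_rot: [0.833, 0.553, -0.0, -0.0]
contact_force: [-0.5, 0.1, -1.8]
opening: 0.064
finger_force: 3.0
([439, 148, 121, 112, 6995], [499.0, 202.0])
t: 11.2
tcp_pos: [0.4639, -0.0964, 0.1122]
tcp_rot: [0.833, 0.553, 0.002, 0.003]
contact_force: [-0.1, 0.1, -1.7]
opening: 0.064
finger_force: 3.0
([419, 144, 107, 101, 5771], [472.0, 194.0])
```

View pics/v5.png

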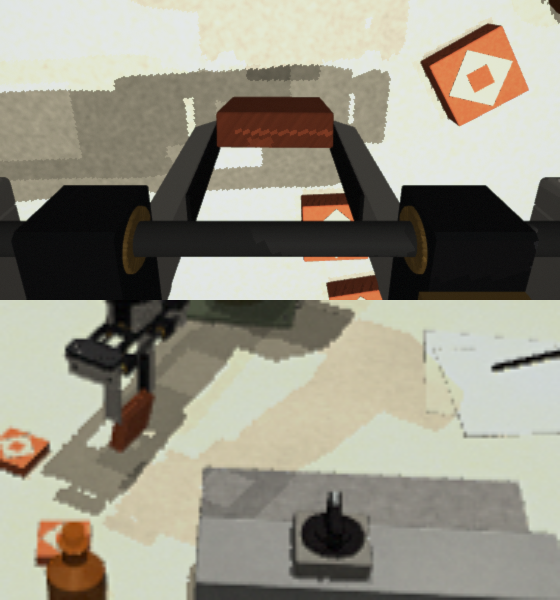

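```bash
python3 -m jog '[{"gripper":0.5,"tx":0,"ty":0,"tz":0.05,"turn":0},{"gripper":0.5,"tx":0,"ty":0.1,"tz":0.1,"turn":0.1},{"gripper":0.5,"tx":0,"ty":0.25,"tz":0.1,"turn":0.2},{"gripper":0.5,"tx":0,"ty":0.42,"tz":0.1,"turn":0.35},{"gripper":0.5,"tx":0,"ty":0.6,"tz":0.1,"turn":0.5},{"gripper":0.5,"tx":0,"ty":0.78,"tz":0.1,"turn":0.6},{"gripper":0.5,"tx":0,"ty":0.95,"tz":0.1,"turn":0.6}]' 15; python3 -m jog '[{"gripper":0.5,"tx":0,"ty":0.18,"tz":0,"turn":0},{"gripper":0.5,"tx":0,"ty":0.36,"tz":0,"turn":0},{"gripper":0.5,"tx":0,"ty":0.54,"tz":0,"turn":0},{"gripper":0.5,"tx":0,"ty":0.7,"tz":0,"turn":0},{"gripper":0.5,"tx":0.02,"ty":0.82,"tz":0,"turn":0},{"gripper":0.5,"tx":0.02,"ty":0.88,"tz":0,"turn":0},{"gripper":0.5,"tx":0.02,"ty":0.92,"tz":0,"turn":0},{"gripper":0.5,"tx":0.02,"ty":0.92,"tz":0,"turn":0}]' 15; python3 - <<'E'
from h import *
im,c=grab("wrist")
cv2.imwrite("pics/v6.png",im[:,:,::-1])
E
```

```text
t: 12.22
tcp_pos: [0.4611, 0.1438, 0.1348]
tcp_rot: [0.681, 0.732, 0.0, 0.0]
contact_force: [0.1, -0.1, -1.3]
opening: 0.0637
finger_force: 15.0
t: 13.22
tcp_pos: [0.4659, 0.372, 0.1341]
tcp_rot: [0.681, 0.732, -0.0, 0.0]
contact_force: [-0.5, 0.1, -1.4]
opening: 0.0638
finger_force: 15.0
```

View pics/v6.png

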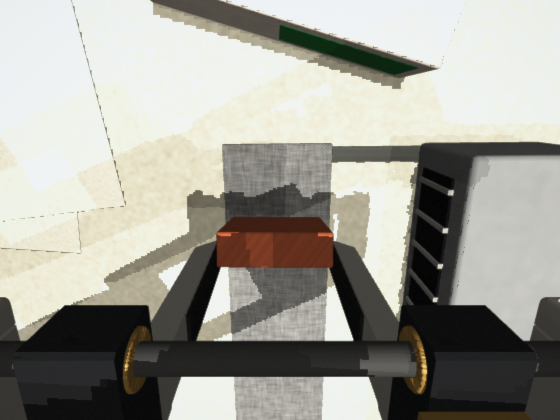

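```bash
cat >> h.py <<'E'
from scipy.optimize import least_squares
def tilt(rC,rA,rB,u=275):
    # held tile: rows of near-face bottom C, near top edge A, far top edge B -> A in tool x,z, lean (deg)
    i=arm.camera_info("wrist");M=np.linalg.inv(i["T_tool_cam"]);c=(i["K"],M[:3,:3],M[:3,3])
    def f(p):
        x,z,t=p;d=np.array([np.sin(t),0,np.cos(t)]);n=np.array([-np.cos(t),0,np.sin(t)])
        A=np.array([x,0,z]);return proj(c,[A+.064*d,A,A+.02*n])[:,1]-[rC,rA,rB]
    r=least_squares(f,[.01,-.02,0],x_scale=[.01,.01,.1]);x,z,t=r.x
    return dict(A=(x,z),lean=np.degrees(t),low=z+.064*np.cos(t)+max(0,.02*np.sin(t)),cost=r.cost)
E
python3 -c "
from h import *
print(tilt(217,236,268));print(tilt(217,237,267))"
```

```text
{'A': (np.float64(0.008418773940720187), np.float64(0.010480506401421725)), 'lean': np.float64(-7.9063934147857875), 'low': np.float64(0.07387213009201685), 'cost': np.float64(2.4233807008389483e-27)}
{'A': (np.float64(0.0034020011647028295), np.float64(0.021540597027790712)), 'lean': np.float64(-6.707875825129872), 'low': np.float64(0.08510249160080786), 'cost': np.float64(1.0864823475427951e-25)}
```

```bash
python3 -m jog '[{"gripper":0.5,"tx":0,"ty":0,"tz":-0.1,"turn":0},{"gripper":0.5,"tx":0,"ty":0,"tz":-0.2,"turn":0},{"gripper":0.5,"tx":0,"ty":0,"tz":-0.27,"turn":0},{"gripper":0.5,"tx":0,"ty":0,"tz":-0.27,"turn":0}]' 8; python3 -m jog '[{"gripper":0.5,"tx":0,"ty":0,"tz":-0.01,"turn":0},{"gripper":0.5,"tx":0,"ty":0,"tz":-0.02,"turn":0},{"gripper":0.5,"tx":0,"ty":0,"tz":-0.03,"turn":0},{"gripper":0.5,"tx":0,"ty":0,"tz":-0.03,"turn":0}]' 4;
```

```text
t: 13.78
tcp_pos: [0.4649, 0.3708, 0.065]
tcp_rot: [0.681, 0.732, -0.002, -0.001]
contact_force: [-0.1, 0.3, -1.6]
opening: 0.0638
finger_force: 8.0
t: 14.28
tcp_pos: [0.4672, 0.3727, 0.0601]
tcp_rot: [0.681, 0.732, 0.001, 0.001]
contact_force: [0.5, 0.0, -0.1]
opening: 0.0641
finger_force: 4.0
```

```bash
python3 -m jog '[{"gripper":0.5,"tx":0,"ty":0,"tz":-0.01,"turn":0},{"gripper":0.5,"tx":0,"ty":0,"tz":-0.02,"turn":0},{"gripper":0.5,"tx":0,"ty":0,"tz":-0.02,"turn":0}]' 4;python3 -m jog '[{"gripper":0.5,"tx":0,"ty":0,"tz":-0.01,"turn":0},{"gripper":0.5,"tx":0,"ty":0,"tz":-0.02,"turn":0},{"gripper":0.5,"tx":0,"ty":0,"tz":-0.02,"turn":0}]' 4
```

```text
t: 14.65
tcp_pos: [0.4676, 0.373, 0.0558]
tcp_rot: [0.681, 0.732, 0.002, 0.001]
contact_force: [1.0, 0.1, 5.4]
opening: 0.064
finger_force: 4.0
t: 15.02
tcp_pos: [0.4675, 0.3729, 0.0506]
tcp_rot: [0.681, 0.732, 0.002, 0.001]
contact_force: [1.6, -1.3, 5.7]
opening: 0.0639
finger_force: 4.0
```

```bash
python3 -m jog '[{"gripper":0.72,"tx":0,"ty":0,"tz":0,"turn":0},{"gripper":0.85,"tx":0,"ty":0,"tz":0,"turn":0},{"gripper":0.9,"tx":0,"ty":0,"tz":0,"turn":0},{"gripper":0.9,"tx":0,"ty":0,"tz":0,"turn":0},{"gripper":0.9,"tx":0,"ty":0,"tz":0.15,"turn":0},{"gripper":0.9,"tx":0,"ty":0,"tz":0.4,"turn":0},{"gripper":1,"tx":0,"ty":-0.1,"tz":0.6,"turn":0},{"gripper":1,"tx":0,"ty":-0.2,"tz":0.7,"turn":0}]' 5; python3 - <<'E'
from h import *
im,c=grab("wrist");s,cs=grab("scene");t,ct=grab("top")
cv2.imwrite("pics/v7.png",np.vstack([im[60:360,:],cv2.resize(s[150:250,220:400],(560,300))])[:,:,::-1])
for b in blobs(tilemask(t),150,900):
    X=onz(ct,cv2.boxPoints(b[:3]),.02);e=X[1]-X[0];print(onz(ct,b[0],.02)[0][:2],b[3],np.degrees(np.arctan2(e[1],e[0]))%90)
E
```

```text
t: 16.02
tcp_pos: [0.4674, 0.3227, 0.2281]
tcp_rot: [0.681, 0.732, 0.003, 0.001]
contact_force: [0.5, -0.5, -0.4]
opening: 0.0938
finger_force: 0.0
[ 0.20104666 -0.85187637] 267.5 7.372983745065895
[ 0.45706542 -0.87870111] 225.0 3.9947413520630164
[ 0.45292077 -0.36085447] 340.5 75.54802521200278
[ 0.46213578 -0.25206708] 340.0 69.53631157579197
[ 0.59069139 -0.33657422] 315.0 23.153732146134715
[ 0.62515153 -0.15291719] 308.5 9.691703811275232
```

View pics/v7.png

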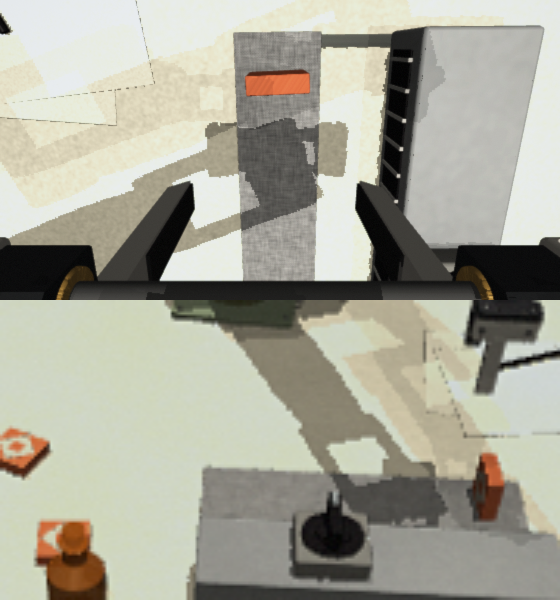

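```bash
python3 -m jog '[{"gripper":1,"tx":0,"ty":-0.24,"tz":0,"turn":-0.1},{"gripper":1,"tx":0,"ty":-0.48,"tz":0,"turn":-0.3},{"gripper":1,"tx":0,"ty":-0.72,"tz":0,"turn":-0.5},{"gripper":1,"tx":0,"ty":-0.96,"tz":0,"turn":-0.57}]' >/dev/null; python3 -m jog '[{"gripper":1,"tx":0,"ty":-0.24,"tz":0,"turn":0},{"gripper":1,"tx":0,"ty":-0.48,"tz":0,"turn":0},{"gripper":1,"tx":0,"ty":-0.72,"tz":0,"turn":0},{"gripper":1,"tx":0.01,"ty":-0.96,"tz":0,"turn":0},{"gripper":1,"tx":0.01,"ty":-1,"tz":0,"turn":0}]' >/dev/null;  python3 -m jog '[{"gripper":1,"tx":0,"ty":-0.15,"tz":-0.1,"turn":0},{"gripper":1,"tx":0,"ty":-0.265,"tz":-0.3,"turn":0},{"gripper":1,"tx":0,"ty":-0.265,"tz":-0.5,"turn":0},{"gripper":1,"tx":0,"ty":-0.265,"tz":-0.6,"turn":0},{"gripper":1,"tx":0,"ty":-0.265,"tz":-0.6,"turn":0}]'; python3 - <<'E'
from h import *
im,c=grab("wrist")
for b in blobs(tilemask(im),3000,40000):
    X=onz(c,cv2.boxPoints(b[:3]),.02);e=X[1]-X[0];print(np.round(b[0]),onz(c,b[0],.02)[0][:2],b[3],np.degrees(np.arctan2(e[1],e[0]))%90,np.linalg.norm(e))
E
```

```text
t: 17.92
tcp_pos: [0.4661, -0.2306, 0.0704]
tcp_rot: [0.826, 0.563, -0.001, -0.004]
contact_force: [0.2, -0.9, -0.1]
opening: 0.0943
finger_force: 0.0
[280. 254.] [ 0.46137477 -0.25127573] 6343.0 68.72035655118448 0.062153161949866316
[472.  30.] [ 0.62520457 -0.15553255] 4507.5 89.59297653810995 0.06232823252892523
```

```bash
cat >> h.py <<'E'
def hang():
    im,c=grab("wrist"); h=cv2.cvtColor(im[:,225:325],cv2.COLOR_RGB2HSV)
    m=cv2.inRange(h,(2,90,25),(18,255,255))>0; r=np.where(m.mean(1)>.5)[0]
    return [(int(g[0]),int(g[-1])) for g in np.split(r,np.where(np.diff(r)>3)[0]+1) if len(g)]
E
python3 -m jog '[{"gripper":1,"tx":0.01,"ty":-0.01,"tz":-0.15,"turn":0},{"gripper":1,"tx":0.01,"ty":-0.01,"tz":-0.265,"turn":0},{"gripper":0.5,"tx":0.01,"ty":-0.01,"tz":-0.265,"turn":0},{"gripper":0.5,"tx":0.01,"ty":-0.01,"tz":-0.265,"turn":0},{"gripper":0.5,"tx":0.01,"ty":-0.01,"tz":-0.265,"turn":0},{"gripper":0.5,"tx":0.01,"ty":-0.01,"tz":-0.265,"turn":0}]' 5; python3 -m jog '[{"gripper":0.5,"tx":0,"ty":0,"tz":0.1,"turn":0},{"gripper":0.5,"tx":0,"ty":0,"tz":0.22,"turn":0},{"gripper":0.5,"tx":0,"ty":0,"tz":0.34,"turn":0},{"gripper":0.5,"tx":0,"ty":0,"tz":0.44,"turn":0},{"gripper":0.5,"tx":0,"ty":0,"tz":0.34,"turn":0},{"gripper":0.5,"tx":0,"ty":0,"tz":0.44,"turn":0},{"gripper":0.5,"tx":0,"ty":0,"tz":0.44,"turn":0}]' 3;  python3 -c "from h import *;print(hang())"
```

```text
t: 18.73
tcp_pos: [0.4717, -0.2368, 0.0095]
tcp_rot: [0.827, 0.563, 0.0, 0.001]
contact_force: [-1.3, 2.1, 5.6]
opening: 0.0637
finger_force: 5.0
t: 19.6
tcp_pos: [0.4727, -0.2377, 0.1197]
tcp_rot: [0.827, 0.563, 0.001, 0.002]
contact_force: [-0.6, 0.2, -0.8]
opening: 0.0639
finger_force: 3.0
[(220, 260), (293, 307)]
```

```bash
python3 -m jog '[{"gripper":0.5,"tx":0,"ty":0,"tz":0.03,"turn":0},{"gripper":0.5,"tx":0,"ty":0.12,"tz":0.06,"turn":0.1},{"gripper":0.5,"tx":0,"ty":0.28,"tz":0.06,"turn":0.25},{"gripper":0.5,"tx":0,"ty":0.46,"tz":0.06,"turn":0.4},{"gripper":0.5,"tx":0,"ty":0.64,"tz":0.06,"turn":0.55},{"gripper":0.5,"tx":0,"ty":0.82,"tz":0.06,"turn":0.58},{"gripper":0.5,"tx":0,"ty":1,"tz":0.06,"turn":0.58}]' 15; python3 -m jog '[{"gripper":0.5,"tx":0,"ty":0.18,"tz":0,"turn":0},{"gripper":0.5,"tx":0,"ty":0.36,"tz":0,"turn":0},{"gripper":0.5,"tx":0,"ty":0.54,"tz":0,"turn":0},{"gripper":0.5,"tx":0,"ty":0.72,"tz":0,"turn":0},{"gripper":0.5,"tx":0,"ty":0.86,"tz":0,"turn":0},{"gripper":0.5,"tx":0,"ty":0.96,"tz":0,"turn":0},{"gripper":0.5,"tx":0,"ty":1,"tz":0,"turn":0}]' 15;  python3 -m jog '[{"gripper":0.5,"tx":0,"ty":0.08,"tz":0,"turn":0},{"gripper":0.5,"tx":0,"ty":0.12,"tz":-0.1,"turn":0},{"gripper":0.5,"tx":0,"ty":0.12,"tz":-0.2,"turn":0},{"gripper":0.5,"tx":0,"ty":0.12,"tz":-0.26,"turn":0},{"gripper":0.5,"tx":0,"ty":0.12,"tz":-0.26,"turn":0}]' 15; python3 -c "from h import *;print(hang())"
```

```text
t: 20.52
tcp_pos: [0.4709, 0.0149, 0.1329]
tcp_rot: [0.678, 0.735, 0.0, 0.0]
contact_force: [0.8, 0.4, -1.7]
opening: 0.0639
finger_force: 15.0
t: 21.4
tcp_pos: [0.4707, 0.2646, 0.1327]
tcp_rot: [0.678, 0.735, -0.0, -0.0]
contact_force: [0.3, -0.1, -2.3]
opening: 0.0636
finger_force: 15.0
t: 22.02
tcp_pos: [0.47, 0.2928, 0.0666]
tcp_rot: [0.678, 0.735, -0.001, -0.001]
contact_force: [0.9, 0.3, -1.7]
opening: 0.0637
finger_force: 15.0
[(98, 138), (220, 261)]
```

```bash
python3 -m jog '[{"gripper":0.5,"tx":0,"ty":0,"tz":-0.01,"turn":0},{"gripper":0.5,"tx":0,"ty":0,"tz":-0.02,"turn":0},{"gripper":0.5,"tx":0,"ty":0,"tz":-0.03,"turn":0},{"gripper":0.5,"tx":0,"ty":0,"tz":-0.04,"turn":0},{"gripper":0.5,"tx":0,"ty":0,"tz":-0.05,"turn":0},{"gripper":0.5,"tx":0,"ty":0,"tz":-0.05,"turn":0}]' 4; python3 -m jog '[{"gripper":0.5,"tx":0,"ty":0,"tz":-0.01,"turn":0},{"gripper":0.5,"tx":0,"ty":0,"tz":-0.02,"turn":0},{"gripper":0.5,"tx":0,"ty":0,"tz":-0.02,"turn":0}]' 4;
```

```text
t: 22.82
tcp_pos: [0.4725, 0.2943, 0.0571]
tcp_rot: [0.678, 0.735, 0.002, 0.001]
contact_force: [0.1, 0.3, 4.9]
opening: 0.064
finger_force: 4.0
t: 23.2
tcp_pos: [0.4724, 0.2942, 0.0519]
tcp_rot: [0.678, 0.735, 0.001, 0.001]
contact_force: [0.5, 1.0, 4.4]
opening: 0.0635
finger_force: 4.0
```

```bash
python3 -c "from h import *;print(hang())"; python3 -m jog '[{"gripper":0.72,"tx":0,"ty":0,"tz":0,"turn":0},{"gripper":0.85,"tx":0,"ty":0,"tz":0,"turn":0},{"gripper":0.9,"tx":0,"ty":0,"tz":0,"turn":0},{"gripper":0.9,"tx":0,"ty":0,"tz":0,"turn":0},{"gripper":0.9,"tx":0,"ty":0,"tz":0.15,"turn":0},{"gripper":0.9,"tx":0,"ty":0,"tz":0.4,"turn":0},{"gripper":1,"tx":0,"ty":-0.1,"tz":0.6,"turn":0},{"gripper":1,"tx":0,"ty":-0.2,"tz":0.7,"turn":0}]' 5; cat > row.py <<'E'
from h import *
# standing tiles in wrist view: top faces cast onto z=.07 ; dryer frame
im,c=grab("wrist"); O=np.array([.4807,.2124]);a=np.radians(4.6);ex=np.array([np.cos(a),np.sin(a)]);ey=np.array([-np.sin(a),np.cos(a)])
for b in blobs(tilemask(im),200,20000):
    X=onz(c,cv2.boxPoints(b[:3]),.07);p=X.mean(0)[:2]-O;L=[np.linalg.norm(X[1]-X[0]),np.linalg.norm(X[2]-X[1])]
    e=(X[1]-X[0]) if L[0]>L[1] else (X[2]-X[1])
    if abs(p@ex)<.08: print("dryer xy",np.round([p@ex,p@ey],3),"size",np.round(L,3),"ang-4.6",round((np.degrees(np.arctan2(e[1],e[0]))-4.6+90)%180-90,1))
t,ct=grab("top")
for b in blobs(tilemask(t),150,900):
    X=onz(ct,cv2.boxPoints(b[:3]),.02);e=X[1]-X[0];p=onz(ct,b[0],.02)[0][:2]
    if p[1]>-.6: print("flat?",np.round(p,4),b[3],round(np.degrees(np.arctan2(e[1],e[0]))%90,1))
E
python3 row.py
```

```text
[(99, 143), (225, 267)]
t: 24.25
tcp_pos: [0.4726, 0.2437, 0.2293]
tcp_rot: [0.678, 0.735, 0.003, 0.001]
contact_force: [-0.2, -0.3, -0.5]
opening: 0.0939
finger_force: 0.0
dryer xy [-0.002  0.078] size [0.062 0.019] ang-4.6 0.0
dryer xy [-0.001  0.159] size [0.063 0.02 ] ang-4.6 2.2
flat? [ 0.4529 -0.3612] 339.0 75.5
flat? [ 0.5907 -0.3366] 315.0 23.2
flat? [ 0.6252 -0.1529] 308.0 9.7
```

```bash
python3 -m jog '[{"gripper":1,"tx":0,"ty":-0.24,"tz":0,"turn":-0.1},{"gripper":1,"tx":0,"ty":-0.48,"tz":0,"turn":-0.3},{"gripper":1,"tx":0,"ty":-0.72,"tz":0,"turn":-0.41},{"gripper":1,"tx":-0.06,"ty":-0.96,"tz":0,"turn":-0.41}]' >/dev/null; python3 -m jog '[{"gripper":1,"tx":0,"ty":-0.24,"tz":0,"turn":0},{"gripper":1,"tx":0,"ty":-0.48,"tz":0,"turn":0},{"gripper":1,"tx":0,"ty":-0.72,"tz":0,"turn":0},{"gripper":1,"tx":0,"ty":-0.96,"tz":0,"turn":0},{"gripper":1,"tx":0,"ty":-1,"tz":0,"turn":0}]' >/dev/null;  python3 -m jog '[{"gripper":1,"tx":0,"ty":-0.15,"tz":-0.1,"turn":0},{"gripper":1,"tx":0,"ty":-0.37,"tz":-0.3,"turn":0},{"gripper":1,"tx":0,"ty":-0.37,"tz":-0.5,"turn":0},{"gripper":1,"tx":0,"ty":-0.37,"tz":-0.6,"turn":0},{"gripper":1,"tx":0,"ty":-0.37,"tz":-0.6,"turn":0},{"gripper":1,"tx":0,"ty":-0.37,"tz":-0.6,"turn":0}]'; cat > flat.py <<'E'
from h import *
im,c=grab("wrist")
for b in blobs(tilemask(im),3000,40000):
    X=onz(c,cv2.boxPoints(b[:3]),.02);e=X[1]-X[0];print(np.round(b[0]),onz(c,b[0],.02)[0][:2],b[3],np.degrees(np.arctan2(e[1],e[0]))%90,np.linalg.norm(e))
E
python3 flat.py
```

```text
t: 26.22
tcp_pos: [0.4571, -0.3386, 0.0763]
tcp_rot: [0.787, 0.617, 0.0, 0.001]
contact_force: [-0.5, -0.2, -0.3]
opening: 0.0938
finger_force: 0.0
[274. 252.] [ 0.45157167 -0.36047138] 6041.5 76.18485036005059 0.062238865595197146
[456. 177.] [ 0.59041763 -0.3350152 ] 7606.5 19.32476279318611 0.06271073129434822
```

Well placed; descend, grip, lift and let it swing.

```bash
python3 -m jog '[{"gripper":1,"tx":0,"ty":0,"tz":-0.15,"turn":0},{"gripper":1,"tx":0,"ty":0,"tz":-0.285,"turn":0},{"gripper":1,"tx":0,"ty":0,"tz":-0.285,"turn":0},{"gripper":0.5,"tx":0,"ty":0,"tz":-0.285,"turn":0},{"gripper":0.5,"tx":0,"ty":0,"tz":-0.285,"turn":0},{"gripper":0.5,"tx":0,"ty":0,"tz":-0.285,"turn":0},{"gripper":0.5,"tx":0,"ty":0,"tz":-0.285,"turn":0}]' 5; python3 -m jog '[{"gripper":0.5,"tx":0,"ty":0,"tz":0.1,"turn":0},{"gripper":0.5,"tx":0,"ty":0,"tz":0.22,"turn":0},{"gripper":0.5,"tx":0,"ty":0,"tz":0.34,"turn":0},{"gripper":0.5,"tx":0,"ty":0,"tz":0.44,"turn":0},{"gripper":0.5,"tx":0,"ty":0,"tz":0.34,"turn":0},{"gripper":0.5,"tx":0,"ty":0,"tz":0.44,"turn":0},{"gripper":0.5,"tx":0,"ty":0,"tz":0.44,"turn":0}]' 3;  python3 -c "from h import *;print(hang())"
```

```text
t: 27.15
tcp_pos: [0.4568, -0.3397, 0.0054]
tcp_rot: [0.787, 0.617, 0.0, 0.001]
contact_force: [0.6, 1.1, 4.2]
opening: 0.0643
finger_force: 5.0
t: 28.02
tcp_pos: [0.457, -0.34, 0.1155]
tcp_rot: [0.787, 0.617, 0.0, 0.002]
contact_force: [0.1, 0.1, -2.4]
opening: 0.0643
finger_force: 3.0
[(224, 269)]
```

```bash
python3 -m jog '[{"gripper":0.5,"tx":0,"ty":0,"tz":0.04,"turn":0},{"gripper":0.5,"tx":0,"ty":0.12,"tz":0.08,"turn":0.1},{"gripper":0.5,"tx":0,"ty":0.28,"tz":0.08,"turn":0.25},{"gripper":0.5,"tx":0,"ty":0.46,"tz":0.08,"turn":0.4},{"gripper":0.5,"tx":0.03,"ty":0.64,"tz":0.08,"turn":0.41},{"gripper":0.5,"tx":0.06,"ty":0.82,"tz":0.08,"turn":0.41},{"gripper":0.5,"tx":0.095,"ty":1,"tz":0.08,"turn":0.41}]' 15; python3 -m jog '[{"gripper":0.5,"tx":0,"ty":0.18,"tz":0,"turn":0},{"gripper":0.5,"tx":0,"ty":0.36,"tz":0,"turn":0},{"gripper":0.5,"tx":0,"ty":0.54,"tz":0,"turn":0},{"gripper":0.5,"tx":0,"ty":0.72,"tz":0,"turn":0},{"gripper":0.5,"tx":0,"ty":0.86,"tz":0,"turn":0},{"gripper":0.5,"tx":0,"ty":0.96,"tz":0,"turn":0},{"gripper":0.5,"tx":0,"ty":1,"tz":0,"turn":0}]' 15;  python3 -m jog '[{"gripper":0.5,"tx":0,"ty":0.12,"tz":0,"turn":0},{"gripper":0.5,"tx":0,"ty":0.21,"tz":-0.1,"turn":0},{"gripper":0.5,"tx":0,"ty":0.21,"tz":-0.2,"turn":0},{"gripper":0.5,"tx":0,"ty":0.21,"tz":-0.26,"turn":0},{"gripper":0.5,"tx":0,"ty":0.21,"tz":-0.26,"turn":0}]' 15; python3 -c "from h import *;print(hang())"
```

```text
t: 28.95
tcp_pos: [0.4798, -0.0876, 0.1344]
tcp_rot: [0.678, 0.735, 0.0, 0.0]
contact_force: [0.3, -0.6, -1.3]
opening: 0.0639
finger_force: 15.0
t: 29.82
tcp_pos: [0.4796, 0.1621, 0.1342]
tcp_rot: [0.678, 0.735, -0.0, -0.0]
contact_force: [-0.1, -0.1, -2.3]
opening: 0.0637
finger_force: 15.0
t: 30.45
tcp_pos: [0.4787, 0.2126, 0.0679]
tcp_rot: [0.679, 0.735, -0.001, -0.001]
contact_force: [1.1, -0.5, -1.4]
opening: 0.0639
finger_force: 15.0
[(103, 142), (224, 269)]
```

```bash
python3 -m jog '[{"gripper":0.5,"tx":0,"ty":0,"tz":-0.015,"turn":0},{"gripper":0.5,"tx":0,"ty":0,"tz":-0.03,"turn":0},{"gripper":0.5,"tx":0,"ty":0,"tz":-0.04,"turn":0},{"gripper":0.5,"tx":0,"ty":0,"tz":-0.05,"turn":0},{"gripper":0.5,"tx":0,"ty":0,"tz":-0.06,"turn":0},{"gripper":0.5,"tx":0,"ty":0,"tz":-0.06,"turn":0}]' 4; python3 -m jog '[{"gripper":0.5,"tx":0,"ty":0,"tz":-0.01,"turn":0},{"gripper":0.5,"tx":0,"ty":0,"tz":-0.02,"turn":0},{"gripper":0.5,"tx":0,"ty":0,"tz":-0.02,"turn":0}]' 4;
```

```text
t: 31.25
tcp_pos: [0.4801, 0.2138, 0.0552]
tcp_rot: [0.678, 0.735, 0.0, 0.0]
contact_force: [-2.2, 0.3, 5.0]
opening: 0.0638
finger_force: 4.0
t: 31.62
tcp_pos: [0.4801, 0.2138, 0.05]
tcp_rot: [0.678, 0.735, 0.0, 0.0]
contact_force: [-1.1, 0.1, 5.5]
opening: 0.0641
finger_force: 4.0
```

```bash
python3 -m jog '[{"gripper":0.72,"tx":0,"ty":0,"tz":0,"turn":0},{"gripper":0.85,"tx":0,"ty":0,"tz":0,"turn":0},{"gripper":0.9,"tx":0,"ty":0,"tz":0,"turn":0},{"gripper":0.9,"tx":0,"ty":0,"tz":0,"turn":0},{"gripper":0.9,"tx":0,"ty":0,"tz":0.15,"turn":0},{"gripper":0.9,"tx":0,"ty":0,"tz":0.4,"turn":0},{"gripper":1,"tx":0,"ty":-0.1,"tz":0.6,"turn":0},{"gripper":1,"tx":0,"ty":-0.2,"tz":0.7,"turn":0}]' 5; python3 row.py
```

```text
t: 32.62
tcp_pos: [0.4815, 0.1634, 0.2279]
tcp_rot: [0.678, 0.735, 0.002, 0.002]
contact_force: [0.1, -0.8, -0.5]
opening: 0.0936
finger_force: 0.0
dryer xy [-0.001 -0.003] size [0.063 0.02 ] ang-4.6 0.0
dryer xy [-0.002  0.075] size [0.062 0.02 ] ang-4.6 0.1
flat? [ 0.5907 -0.3366] 315.0 23.2
flat? [ 0.6252 -0.1529] 308.0 9.7
```

```bash
python3 -m jog '[{"gripper":1,"tx":0.05,"ty":-0.24,"tz":0,"turn":0.1},{"gripper":1,"tx":0.1,"ty":-0.48,"tz":0,"turn":0.3},{"gripper":1,"tx":0.15,"ty":-0.71,"tz":0,"turn":0.39},{"gripper":1,"tx":0.2,"ty":-0.94,"tz":0,"turn":0.39}]' >/dev/null; python3 -m jog '[{"gripper":1,"tx":0.05,"ty":-0.24,"tz":0,"turn":0},{"gripper":1,"tx":0.1,"ty":-0.48,"tz":0,"turn":0},{"gripper":1,"tx":0.15,"ty":-0.71,"tz":0,"turn":0},{"gripper":1,"tx":0.2,"ty":-0.94,"tz":0,"turn":0},{"gripper":1,"tx":0.205,"ty":-0.985,"tz":-0.2,"turn":0},{"gripper":1,"tx":0.205,"ty":-0.985,"tz":-0.44,"turn":0},{"gripper":1,"tx":0.205,"ty":-0.985,"tz":-0.6,"turn":0},{"gripper":1,"tx":0.205,"ty":-0.985,"tz":-0.6,"turn":0}]'; python3 flat.py
```

```text
t: 34.22
tcp_pos: [0.5772, -0.3142, 0.0675]
tcp_rot: [0.558, 0.83, 0.0, -0.006]
contact_force: [0.0, -0.2, 0.1]
opening: 0.0941
finger_force: 0.0
[446.  34.] [ 0.62586216 -0.15803807] 4150.0 11.259175415566105 0.052373997572391785
```

```bash
python3 - <<'E'
from h import *
im,c=grab("wrist","w9");print(arm.get_state()["tcp_pos"])
for b in blobs(tilemask(im),200,60000): 
    X=onz(c,cv2.boxPoints(b[:3]),.02);e=X[1]-X[0];print(np.round(b[0]),onz(c,b[0],.02)[0][:2],b[3],np.degrees(np.arctan2(e[1],e[0]))%90,np.linalg.norm(e))
for n in("top","scene"):
    t,ct=grab(n)
    for b in blobs(tilemask(t),60,900): print(n,onz(ct,b[0],.02)[0][:2],b[3])
E
```

```text
[ 0.58138067 -0.31729939  0.07400484]
[278. 257.] [ 0.59040858 -0.33734628] 504.5 22.224551385737396 0.016950546497463807
[278. 266.] [ 0.59335235 -0.34452414] 2068.0 22.220672676058957 0.06225672991424022
[444.  20.] [ 0.62471963 -0.15254318] 923.5 11.026709169756856 0.019486402640962262
[440.  32.] [ 0.62594966 -0.15904114] 3897.0 11.015974994664461 0.05046111690297379
top [ 0.19956682 -0.85187441] 276.5
top [ 0.45683852 -0.8754314 ] 260.5
top [0.47244845 0.3846719 ] 96.0
top [0.47722935 0.29785565] 97.0
top [0.48652491 0.21257188] 96.5
top [ 0.62515153 -0.15291719] 310.5
top [ 0.77582341 -0.12424297] 68.0
scene [ 0.9287158 -0.872517 ] 587.5
scene [ 0.65370827 -0.13666837] 342.0
scene [ 0.59321153 -0.34479002] 101.5
scene [ 0.4581074  -0.87774318] 652.5
scene [ 0.34213664 -0.67185672] 167.5
scene [-0.26605297  0.89323638] 521.0
scene [-0.2649893   0.73770208] 515.0
```

View pics/w9.png

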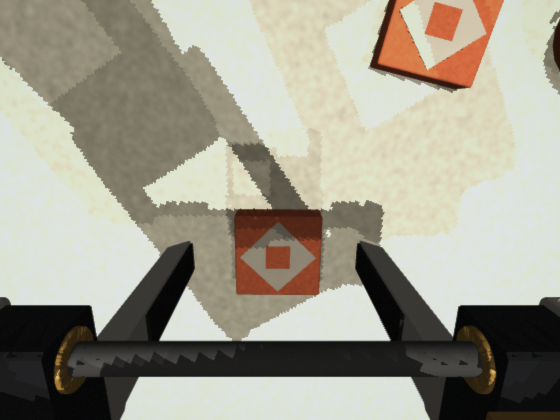

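```bash
python3 -m jog '[{"gripper":1,"tx":0,"ty":0,"tz":-0.15,"turn":0},{"gripper":1,"tx":0,"ty":0,"tz":-0.275,"turn":0},{"gripper":1,"tx":0,"ty":0,"tz":-0.275,"turn":0},{"gripper":0.5,"tx":0,"ty":0,"tz":-0.275,"turn":0},{"gripper":0.5,"tx":0,"ty":0,"tz":-0.275,"turn":0},{"gripper":0.5,"tx":0,"ty":0,"tz":-0.275,"turn":0},{"gripper":0.5,"tx":0,"ty":0,"tz":-0.275,"turn":0}]' 5; python3 -m jog '[{"gripper":0.5,"tx":0,"ty":0,"tz":0.1,"turn":0},{"gripper":0.5,"tx":0,"ty":0,"tz":0.22,"turn":0},{"gripper":0.5,"tx":0,"ty":0,"tz":0.34,"turn":0},{"gripper":0.5,"tx":0,"ty":0,"tz":0.44,"turn":0},{"gripper":0.5,"tx":0,"ty":0,"tz":0.34,"turn":0},{"gripper":0.5,"tx":0,"ty":0,"tz":0.44,"turn":0},{"gripper":0.5,"tx":0,"ty":0,"tz":0.44,"turn":0}]' 3;  python3 -c "from h import *;print(hang())"
```

```text
t: 35.3
tcp_pos: [0.582, -0.3182, 0.0069]
tcp_rot: [0.558, 0.83, 0.0, 0.001]
contact_force: [0.4, 0.8, 3.4]
opening: 0.0642
finger_force: 5.0
t: 36.17
tcp_pos: [0.5822, -0.3186, 0.117]
tcp_rot: [0.558, 0.83, -0.0, 0.002]
contact_force: [0.7, -0.3, -0.6]
opening: 0.064
finger_force: 3.0
[(223, 266)]
```

```bash
python3 -m jog '[{"gripper":0.5,"tx":0,"ty":0,"tz":0.04,"turn":0},{"gripper":0.5,"tx":-0.05,"ty":0.1,"tz":0.08,"turn":-0.1},{"gripper":0.5,"tx":-0.15,"ty":0.25,"tz":0.08,"turn":-0.25},{"gripper":0.5,"tx":-0.22,"ty":0.4,"tz":0.08,"turn":-0.39},{"gripper":0.5,"tx":-0.28,"ty":0.58,"tz":0.08,"turn":-0.39},{"gripper":0.5,"tx":-0.34,"ty":0.76,"tz":0.08,"turn":-0.39},{"gripper":0.5,"tx":-0.38,"ty":0.94,"tz":0.08,"turn":-0.39}]' 15; python3 -m jog '[{"gripper":0.5,"tx":0,"ty":0.18,"tz":0,"turn":0},{"gripper":0.5,"tx":0,"ty":0.36,"tz":0,"turn":0},{"gripper":0.5,"tx":0,"ty":0.52,"tz":0,"turn":0},{"gripper":0.5,"tx":0,"ty":0.68,"tz":0,"turn":0},{"gripper":0.5,"tx":0,"ty":0.78,"tz":0,"turn":0},{"gripper":0.5,"tx":0,"ty":0.84,"tz":0,"turn":0},{"gripper":0.5,"tx":0,"ty":0.86,"tz":0,"turn":0}]' 15;  python3 -m jog '[{"gripper":0.5,"tx":0,"ty":0,"tz":-0.1,"turn":0},{"gripper":0.5,"tx":0,"ty":0,"tz":-0.2,"turn":0},{"gripper":0.5,"tx":0,"ty":0,"tz":-0.26,"turn":0},{"gripper":0.5,"tx":0,"ty":0,"tz":-0.26,"turn":0}]' 15; python3 -c "from h import *;print(hang())"
```

```text
t: 37.1
tcp_pos: [0.4852, -0.0814, 0.1356]
tcp_rot: [0.678, 0.735, 0.0, -0.0]
contact_force: [0.1, 0.9, -2.0]
opening: 0.0638
finger_force: 15.0
t: 37.98
tcp_pos: [0.486, 0.1326, 0.1355]
tcp_rot: [0.678, 0.735, -0.0, 0.0]
contact_force: [0.1, -0.2, -1.6]
opening: 0.0641
finger_force: 15.0
t: 38.48
tcp_pos: [0.485, 0.1316, 0.0693]
tcp_rot: [0.679, 0.735, -0.001, -0.001]
contact_force: [-0.7, -0.4, -2.4]
opening: 0.0641
finger_force: 15.0
[(0, 2), (106, 145), (222, 266)]
```

```bash
python3 -m jog '[{"gripper":0.5,"tx":0,"ty":0,"tz":-0.015,"turn":0},{"gripper":0.5,"tx":0,"ty":0,"tz":-0.03,"turn":0},{"gripper":0.5,"tx":0,"ty":0,"tz":-0.04,"turn":0},{"gripper":0.5,"tx":0,"ty":0,"tz":-0.05,"turn":0},{"gripper":0.5,"tx":0,"ty":0,"tz":-0.06,"turn":0},{"gripper":0.5,"tx":0,"ty":0,"tz":-0.06,"turn":0}]' 4; python3 -m jog '[{"gripper":0.5,"tx":0,"ty":0,"tz":-0.01,"turn":0},{"gripper":0.5,"tx":0,"ty":0,"tz":-0.02,"turn":0},{"gripper":0.5,"tx":0,"ty":0,"tz":-0.03,"turn":0},{"gripper":0.5,"tx":0,"ty":0,"tz":-0.03,"turn":0}]' 4;
```

```text
t: 39.28
tcp_pos: [0.4863, 0.1323, 0.0563]
tcp_rot: [0.678, 0.735, 0.0, 0.0]
contact_force: [-1.3, -0.4, 3.6]
opening: 0.0638
finger_force: 4.0
t: 39.78
tcp_pos: [0.4863, 0.1323, 0.0486]
tcp_rot: [0.678, 0.735, 0.0, 0.0]
contact_force: [-1.9, -0.9, 4.5]
opening: 0.0641
finger_force: 4.0
```

```bash
python3 -m jog '[{"gripper":0.72,"tx":0,"ty":0,"tz":0,"turn":0},{"gripper":0.85,"tx":0,"ty":0,"tz":0,"turn":0},{"gripper":0.9,"tx":0,"ty":0,"tz":0,"turn":0},{"gripper":0.9,"tx":0,"ty":0,"tz":0,"turn":0},{"gripper":0.9,"tx":0,"ty":0,"tz":0.15,"turn":0},{"gripper":0.9,"tx":0,"ty":0,"tz":0.4,"turn":0},{"gripper":1,"tx":0,"ty":-0.1,"tz":0.6,"turn":0},{"gripper":1,"tx":0,"ty":-0.2,"tz":0.7,"turn":0}]' 5; python3 row.py; python3 - <<'E'
from h import *
for n in("top","scene"):
    im,c=grab(n);h=cv2.cvtColor(im,cv2.COLOR_RGB2HSV)
    x=proj(c,[[.71,-.115,.05]])[0].astype(int);print(n,x)
    m=cv2.inRange(h,(2,120,20),(18,255,110)); 
    k,l,st,ce=cv2.connectedComponentsWithStats(m)
    for s in st[1:]:
        if s[4]>80 and abs(s[0]+s[2]/2-x[0])<40 and abs(s[1]+s[3]/2-x[1])<50:
            print(s, "base mid", onz(c,[(s[0]+s[2]/2,s[1]+s[3])],0))
E
```

```text
t: 40.78
tcp_pos: [0.4878, 0.0819, 0.2267]
tcp_rot: [0.678, 0.735, 0.002, 0.002]
contact_force: [0.6, -0.5, -0.8]
opening: 0.0939
finger_force: 0.0
dryer xy [-0.001 -0.085] size [0.063 0.02 ] ang-4.6 0.0
dryer xy [-0.001 -0.008] size [0.063 0.02 ] ang-4.6 0.1
flat? [ 0.6252 -0.1529] 308.0 9.7
top [314 180]
[305 161  19  19 196] base mid [[ 0.72521073 -0.12173335  0.        ]]
scene [244 241]
[235 242  19  20 266] base mid [[ 0.76542413 -0.10705524  0.        ]]
```

```bash
python3 -m jog '[{"gripper":1,"tx":0,"ty":-0.1,"tz":0,"turn":0.23},{"gripper":1,"tx":0,"ty":-0.25,"tz":0,"turn":0.46},{"gripper":1,"tx":0,"ty":-0.4,"tz":0,"turn":0.69},{"gripper":1,"tx":0,"ty":-0.5,"tz":0,"turn":0.92},{"gripper":1,"tx":0.1,"ty":-0.6,"tz":0,"turn":1}]' >/dev/null; python3 -m jog '[{"gripper":1,"tx":0.1,"ty":-0.1,"tz":0,"turn":0.23},{"gripper":1,"tx":0.2,"ty":-0.2,"tz":0,"turn":0.46},{"gripper":1,"tx":0.3,"ty":-0.3,"tz":0,"turn":0.69},{"gripper":1,"tx":0.365,"ty":-0.36,"tz":0,"turn":0.92},{"gripper":1,"tx":0.365,"ty":-0.36,"tz":0,"turn":1}]'>/dev/null;  python3 -m jog '[{"gripper":1,"tx":0,"ty":0,"tz":-0.1,"turn":0.11},{"gripper":1,"tx":0,"ty":0,"tz":-0.3,"turn":0.11},{"gripper":1,"tx":0,"ty":0,"tz":-0.5,"turn":0.11},{"gripper":1,"tx":0,"ty":0,"tz":-0.6,"turn":0.11},{"gripper":1,"tx":0,"ty":0,"tz":-0.6,"turn":0.11},{"gripper":1,"tx":0,"ty":0,"tz":-0.6,"turn":0.11}]'; python3 flat.py; python3 row.py
```

```text
t: 42.98
tcp_pos: [0.6026, -0.1572, 0.0729]
tcp_rot: [-0.083, 0.997, 0.0, -0.0]
contact_force: [0.5, 0.5, 0.3]
opening: 0.0941
finger_force: 0.0
dryer xy [ 0.078 -0.379] size [0.021 0.048] ang-4.6 -85.9
```

```bash
python3 - <<'E'
from h import *
im,c=grab("wrist","w10");print(arm.get_state()["tcp_pos"])
h=cv2.cvtColor(im,cv2.COLOR_RGB2HSV);m=cv2.inRange(h,(2,90,40),(18,255,255));m=cv2.morphologyEx(m,cv2.MORPH_CLOSE,np.ones((25,25)))
for b in blobs(m,2000,60000): 
    X=onz(c,cv2.boxPoints(b[:3]),.02);e=X[1]-X[0];print(np.round(b[0]),onz(c,b[0],.02)[0][:2],b[3],np.degrees(np.arctan2(e[1],e[0]))%90,np.linalg.norm(e),np.linalg.norm(X[2]-X[1]))
E
```

```text
[ 0.60355151 -0.15811202  0.07471029]
[307. 398.] [ 0.75651967 -0.10365516] 3215.0 9.636667999043382 0.07822612897255667 0.045958542088649114
[276. 246.] [ 0.62010635 -0.15375857] 6995.0 9.580649448005971 0.06271767664628458 0.06811180475935313
```

```bash
python3 -m jog '[{"gripper":1,"tx":0,"ty":0.01,"tz":-0.15,"turn":0},{"gripper":1,"tx":0,"ty":0.01,"tz":-0.28,"turn":0},{"gripper":1,"tx":0,"ty":0.01,"tz":-0.28,"turn":0},{"gripper":0.5,"tx":0,"ty":0.01,"tz":-0.28,"turn":0},{"gripper":0.5,"tx":0,"ty":0.01,"tz":-0.28,"turn":0},{"gripper":0.5,"tx":0,"ty":0.01,"tz":-0.28,"turn":0},{"gripper":0.5,"tx":0,"ty":0.01,"tz":-0.28,"turn":0}]' 5; python3 -m jog '[{"gripper":0.5,"tx":0,"ty":0,"tz":0.1,"turn":0},{"gripper":0.5,"tx":0,"ty":0,"tz":0.22,"turn":0},{"gripper":0.5,"tx":0,"ty":0,"tz":0.34,"turn":0},{"gripper":0.5,"tx":0,"ty":0,"tz":0.44,"turn":0},{"gripper":0.5,"tx":0,"ty":0,"tz":0.34,"turn":0},{"gripper":0.5,"tx":0,"ty":0,"tz":0.44,"turn":0},{"gripper":0.5,"tx":0,"ty":0,"tz":0.44,"turn":0}]' 3;  python3 -c "from h import *;print(hang())"
```

```text
t: 44.05
tcp_pos: [0.6028, -0.1557, 0.0038]
tcp_rot: [-0.083, 0.997, -0.001, 0.0]
contact_force: [-0.6, -1.4, 2.0]
opening: 0.0639
finger_force: 5.0
t: 44.92
tcp_pos: [0.6035, -0.1556, 0.1142]
tcp_rot: [-0.083, 0.997, -0.001, 0.002]
contact_force: [-0.4, -0.4, -1.1]
opening: 0.064
finger_force: 3.0
[(215, 269), (314, 320), (377, 419)]
```

```bash
python3 -m jog '[{"gripper":0.5,"tx":0,"ty":0,"tz":0.05,"turn":0},{"gripper":0.5,"tx":-0.1,"ty":0,"tz":0.09,"turn":-0.2},{"gripper":0.5,"tx":-0.2,"ty":0,"tz":0.09,"turn":-0.4},{"gripper":0.5,"tx":-0.3,"ty":0,"tz":0.09,"turn":-0.6},{"gripper":0.5,"tx":-0.4,"ty":0,"tz":0.09,"turn":-0.8},{"gripper":0.5,"tx":-0.44,"ty":0,"tz":0.09,"turn":-1},{"gripper":0.5,"tx":-0.44,"ty":0,"tz":0.09,"turn":-1}]' 15; python3 -m jog '[{"gripper":0.5,"tx":0,"ty":0,"tz":0,"turn":-0.2},{"gripper":0.5,"tx":0,"ty":0,"tz":0,"turn":-0.4},{"gripper":0.5,"tx":0,"ty":0,"tz":0,"turn":-0.6},{"gripper":0.5,"tx":0,"ty":0,"tz":0,"turn":-0.8},{"gripper":0.5,"tx":0,"ty":0.1,"tz":0,"turn":-1},{"gripper":0.5,"tx":0,"ty":0.2,"tz":0,"turn":-1}]' 15;  python3 -m jog '[{"gripper":0.5,"tx":0,"ty":0.1,"tz":0,"turn":-0.11},{"gripper":0.5,"tx":0,"ty":0.25,"tz":0,"turn":-0.11},{"gripper":0.5,"tx":0,"ty":0.4,"tz":0,"turn":-0.11},{"gripper":0.5,"tx":0,"ty":0.52,"tz":0,"turn":-0.11},{"gripper":0.5,"tx":0,"ty":0.6,"tz":0,"turn":-0.11},{"gripper":0.5,"tx":0,"ty":0.635,"tz":0,"turn":-0.11},{"gripper":0.5,"tx":0,"ty":0.635,"tz":0,"turn":-0.11}]' 15; python3 -c "from h import *;print(hang())"
```

```text
t: 45.85
tcp_pos: [0.4918, -0.1552, 0.1357]
tcp_rot: [0.304, 0.953, 0.0, -0.0]
contact_force: [-0.1, -0.0, -2.3]
opening: 0.0635
finger_force: 15.0
t: 46.6
tcp_pos: [0.4932, -0.105, 0.1357]
tcp_rot: [0.645, 0.764, 0.0, 0.0]
contact_force: [-0.3, 0.1, -2.3]
opening: 0.0636
finger_force: 15.0
t: 47.48
tcp_pos: [0.4927, 0.0537, 0.1356]
tcp_rot: [0.677, 0.736, -0.0, 0.0]
contact_force: [1.5, -0.2, -1.5]
opening: 0.0637
finger_force: 15.0
[(0, 22), (27, 32), (110, 138), (216, 270)]
```

```bash
python3 -m jog '[{"gripper":0.5,"tx":0,"ty":0,"tz":-0.1,"turn":0},{"gripper":0.5,"tx":0,"ty":0,"tz":-0.2,"turn":0},{"gripper":0.5,"tx":0,"ty":0,"tz":-0.26,"turn":0},{"gripper":0.5,"tx":0,"ty":0,"tz":-0.26,"turn":0}]' 15;python3 -m jog '[{"gripper":0.5,"tx":0,"ty":0,"tz":-0.015,"turn":0},{"gripper":0.5,"tx":0,"ty":0,"tz":-0.03,"turn":0},{"gripper":0.5,"tx":0,"ty":0,"tz":-0.04,"turn":0},{"gripper":0.5,"tx":0,"ty":0,"tz":-0.05,"turn":0},{"gripper":0.5,"tx":0,"ty":0,"tz":-0.06,"turn":0},{"gripper":0.5,"tx":0,"ty":0,"tz":-0.06,"turn":0}]' 4; python3 -m jog '[{"gripper":0.5,"tx":0,"ty":0,"tz":-0.01,"turn":0},{"gripper":0.5,"tx":0,"ty":0,"tz":-0.02,"turn":0},{"gripper":0.5,"tx":0,"ty":0,"tz":-0.03,"turn":0},{"gripper":0.5,"tx":0,"ty":0,"tz":-0.03,"turn":0}]' 4;
```

```text
t: 48.02
tcp_pos: [0.4913, 0.053, 0.0693]
tcp_rot: [0.678, 0.735, -0.001, -0.001]
contact_force: [0.6, -0.0, -0.9]
opening: 0.0636
finger_force: 15.0
t: 48.78
tcp_pos: [0.4933, 0.0532, 0.0566]
tcp_rot: [0.678, 0.735, 0.0, 0.001]
contact_force: [-1.2, -0.7, 5.5]
opening: 0.0644
finger_force: 4.0
t: 49.28
tcp_pos: [0.4932, 0.0532, 0.0488]
tcp_rot: [0.678, 0.735, 0.0, 0.001]
contact_force: [-0.5, -0.5, 4.2]
opening: 0.064
finger_force: 4.0
```

```bash
python3 -m jog '[{"gripper":0.72,"tx":0,"ty":0,"tz":0,"turn":0},{"gripper":0.85,"tx":0,"ty":0,"tz":0,"turn":0},{"gripper":0.9,"tx":0,"ty":0,"tz":0,"turn":0},{"gripper":0.9,"tx":0,"ty":0,"tz":0,"turn":0},{"gripper":0.9,"tx":0,"ty":0,"tz":0.15,"turn":0},{"gripper":0.9,"tx":0,"ty":0,"tz":0.4,"turn":0},{"gripper":1,"tx":0,"ty":-0.1,"tz":0.64,"turn":0},{"gripper":1,"tx":0,"ty":-0.2,"tz":0.86,"turn":0}]' 5; python3 row.py; python3 - <<'E'
from h import *
im,c=grab("wrist");s,cs=grab("scene")
cv2.imwrite("pics/v11.png",np.vstack([im[:300],cv2.resize(s[150:250,220:400],(560,300))])[:,:,::-1])
E
```

```text
t: 50.28
tcp_pos: [0.492, 0.0034, 0.2645]
tcp_rot: [0.678, 0.735, 0.0, 0.0]
contact_force: [0.4, -0.3, 0.6]
opening: 0.0938
finger_force: 0.0
dryer xy [-0.001 -0.162] size [0.063 0.018] ang-4.6 0.1
dryer xy [-0.001 -0.088] size [0.062 0.019] ang-4.6 0.1
```

View pics/v11.png

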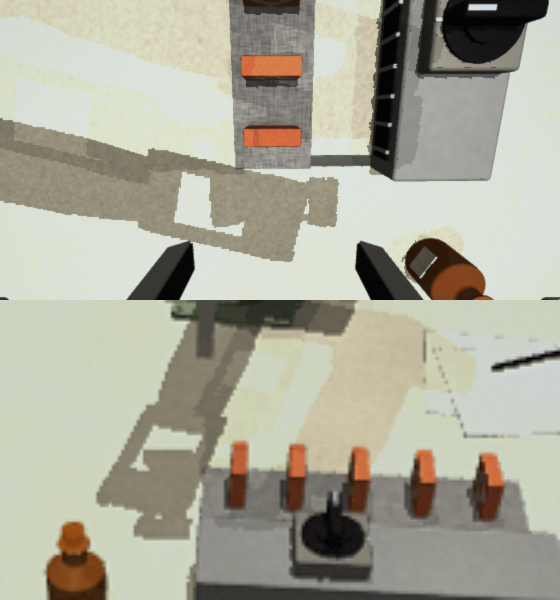

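```bash
python3 -m jog '[{"gripper":0.8,"tx":0.1,"ty":0,"tz":0,"turn":0.23},{"gripper":0.6,"tx":0.25,"ty":0.1,"tz":0,"turn":0.46},{"gripper":0.6,"tx":0.4,"ty":0.25,"tz":0,"turn":0.69},{"gripper":0.6,"tx":0.55,"ty":0.4,"tz":0,"turn":0.92},{"gripper":0.6,"tx":0.65,"ty":0.55,"tz":0,"turn":1},{"gripper":0.6,"tx":0.712,"ty":0.673,"tz":0,"turn":1},{"gripper":0.6,"tx":0.712,"ty":0.673,"tz":0,"turn":1}]' 15; python3 -m jog '[{"gripper":0.6,"tx":0,"ty":0,"tz":0,"turn":0.23},{"gripper":0.6,"tx":0,"ty":0,"tz":0,"turn":0.46},{"gripper":0.6,"tx":0,"ty":0,"tz":0,"turn":0.69},{"gripper":0.6,"tx":0,"ty":0,"tz":0,"turn":0.92},{"gripper":0.6,"tx":0,"ty":0,"tz":0,"turn":1},{"gripper":0.6,"tx":0,"ty":0,"tz":0,"turn":1}]' 15
```

```text
t: 51.35
tcp_pos: [0.6689, 0.1748, 0.258]
tcp_rot: [0.344, 0.939, -0.001, -0.003]
contact_force: [-0.2, -0.3, 0.6]
opening: 0.0563
finger_force: 0.0
t: 52.1
tcp_pos: [0.669, 0.1711, 0.2606]
tcp_rot: [-0.039, 0.999, -0.0, -0.002]
contact_force: [-0.3, 0.0, 0.1]
opening: 0.0562
finger_force: 0.0
```

```bash
python3 -m jog '[{"gripper":0.6,"tx":0,"ty":0,"tz":-0.2,"turn":0},{"gripper":0.6,"tx":0,"ty":0,"tz":-0.4,"turn":0},{"gripper":0.6,"tx":0,"ty":0,"tz":-0.5,"turn":0},{"gripper":0.4,"tx":0,"ty":0,"tz":-0.51,"turn":0},{"gripper":0.2,"tx":0,"ty":0,"tz":-0.51,"turn":0},{"gripper":0,"tx":0,"ty":0,"tz":-0.51,"turn":0},{"gripper":0,"tx":0,"ty":0,"tz":-0.51,"turn":0},{"gripper":0,"tx":0,"ty":0,"tz":-0.51,"turn":0}]' 15; python3 -m jog '[{"gripper":0,"tx":0,"ty":0,"tz":0,"turn":0},{"gripper":0,"tx":0,"ty":0,"tz":0,"turn":0},{"gripper":0,"tx":0,"ty":0,"tz":0,"turn":0},{"gripper":0,"tx":0,"ty":0,"tz":0,"turn":0}]' 15
```

```text
t: 53.1
tcp_pos: [0.6711, 0.1717, 0.1365]
tcp_rot: [-0.04, 0.999, -0.0, 0.001]
contact_force: [-0.5, -0.7, 2.5]
opening: 0.0139
finger_force: 15.0
t: 53.6
tcp_pos: [0.6711, 0.1717, 0.1364]
tcp_rot: [-0.04, 0.999, -0.0, 0.001]
contact_force: [-1.5, -1.5, 6.4]
opening: 0.0134
finger_force: 15.0
```

```bash
python3 -m jog '[{"gripper":0,"tx":0,"ty":0,"tz":0,"turn":-0.2},{"gripper":0,"tx":0,"ty":0,"tz":0,"turn":-0.4},{"gripper":0,"tx":0,"ty":0,"tz":0,"turn":-0.6},{"gripper":0,"tx":0,"ty":0,"tz":0,"turn":-0.8},{"gripper":0,"tx":0,"ty":0,"tz":0,"turn":-1},{"gripper":0,"tx":0,"ty":0,"tz":0,"turn":-1}]' 25; python3 -m jog '[{"gripper":0,"tx":0,"ty":0,"tz":0,"turn":-0.2},{"gripper":0,"tx":0,"ty":0,"tz":0,"turn":-0.4},{"gripper":0,"tx":0,"ty":0,"tz":0,"turn":-0.6},{"gripper":0,"tx":0,"ty":0,"tz":0,"turn":-0.8},{"gripper":0,"tx":0,"ty":0,"tz":0,"turn":-1},{"gripper":0,"tx":0,"ty":0,"tz":0,"turn":-1.0},{"gripper":0,"tx":0,"ty":0,"tz":0,"turn":-1.0}]' 25; python3 -m jog '[{"gripper":0,"tx":0,"ty":0,"tz":0,"turn":-0.03},{"gripper":0,"tx":0,"ty":0,"tz":0,"turn":-0.03},{"gripper":0,"tx":0,"ty":0,"tz":0,"turn":-0.03}]' 25
```

```text
t: 54.35
tcp_pos: [0.6709, 0.1711, 0.1364]
tcp_rot: [0.346, 0.938, -0.0, 0.001]
contact_force: [-1.1, -3.1, 5.7]
opening: 0.014
finger_force: 25.0
t: 55.22
tcp_pos: [0.6703, 0.1708, 0.1364]
tcp_rot: [0.678, 0.735, -0.001, 0.001]
contact_force: [-2.8, -3.0, 7.3]
opening: 0.0141
finger_force: 25.0
t: 55.6
tcp_pos: [0.6703, 0.1708, 0.1364]
tcp_rot: [0.687, 0.727, -0.001, 0.001]
contact_force: [-4.1, -3.3, 6.4]
opening: 0.0138
finger_force: 25.2
```

```bash
python3 -m jog '[{"gripper":0.4,"tx":0,"ty":0,"tz":0,"turn":0},{"gripper":0.6,"tx":0,"ty":0,"tz":0,"turn":0},{"gripper":0.6,"tx":0,"ty":0,"tz":0,"turn":0},{"gripper":0.6,"tx":0,"ty":0,"tz":0.25,"turn":0},{"gripper":0.6,"tx":0,"ty":0,"tz":0.5,"turn":0},{"gripper":0.6,"tx":-0.1,"ty":-0.15,"tz":0.6,"turn":0},{"gripper":0.6,"tx":-0.3,"ty":-0.35,"tz":0.6,"turn":0},{"gripper":0.6,"tx":-0.45,"ty":-0.55,"tz":0.6,"turn":0}]' 25; python3 -m jog '[{"gripper":0.6,"tx":-0.1,"ty":-0.2,"tz":0,"turn":0},{"gripper":0.6,"tx":-0.15,"ty":-0.4,"tz":0,"turn":0},{"gripper":0.6,"tx":-0.15,"ty":-0.6,"tz":0,"turn":0},{"gripper":0.6,"tx":-0.15,"ty":-0.7,"tz":0,"turn":0},{"gripper":0.6,"tx":-0.15,"ty":-0.7,"tz":0,"turn":0}]'; python3 - <<'E'
from h import *
t,_=grab("top");s,cs=grab("scene")
cv2.imwrite("pics/v12.png",np.vstack([cv2.resize(t[155:285,130:340],(484,300),interpolation=2),cv2.resize(s[150:250,240:400],(484,300))])[:,:,::-1])
E
```

```text
t: 56.6
tcp_pos: [0.5617, 0.0401, 0.2854]
tcp_rot: [0.686, 0.727, 0.0, 0.0]
contact_force: [0.6, -1.0, -0.1]
opening: 0.0562
finger_force: 0.0
t: 57.22
tcp_pos: [0.5251, -0.1355, 0.2847]
tcp_rot: [0.688, 0.726, 0.0, -0.0]
contact_force: [0.3, 0.8, -0.0]
opening: 0.0561
finger_force: 0.0
```

View pics/v12.png

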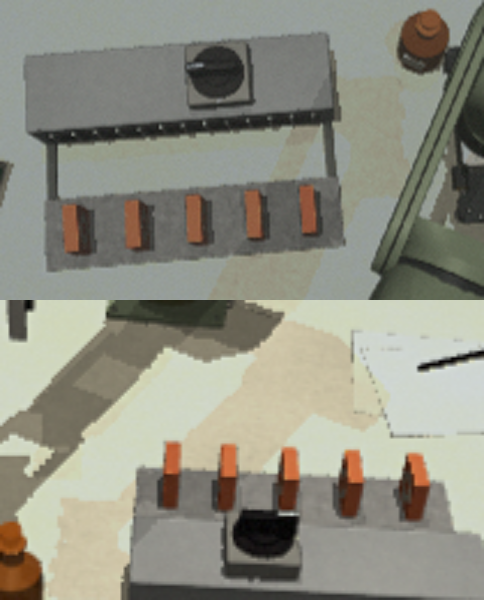

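```bash
python3 -c "
from workcell import arm
print(arm.sign_off())"
```

```text
the job is handed in; nothing more can be done
None
```

I switched the blower off, stood all five tiles on edge in one row along the middle of the board about 75–80 mm apart, and switched it on again; the final pictures show the tiles standing and the isolator on, and I handed the job in at about 57 s (no verdict was returned).

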